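# Discard the used air-sampler cartridge through the tipping tray

## Task

Pull the used cartridge (red top) up out of the sampler's sprung dock and stand it on the blue mat, then let go and take it again across its narrow ends so that it fits between the tray's shields. Set it down upright, gently and without dropping it, in the level tipping tray of the yellow discard container and let go. Then tip the tray with its lever until the cartridge falls into the container and let the lever come back; leave the fresh cartridge (green top) seated and the wash bottle and jar where they stand.

Things in the scene. Friction and masses are not known exactly. Their poses are not given: they have to be found in the camera images.
- used_cartridge: Used plug-in cartridge, white block with a red top, 30 (x) x 52 (y) x 56 (z) mm, about 0.16 kg. Origin: centre of the underside, z up. Broad faces +-x (30 mm apart) are free in the dock; narrow ends +-y (52 mm apart) are covered there by the dock's cheeks. Each end has a notch 3 mm deep, 12 to 26 mm above the underside. Starts plugged into either bay.
- fresh_cartridge: Fresh cartridge, the same shape and origin but with a green top band, plugged into the other bay. It must stay there.
- dock: Fixed two-bay dock; origin on the bench at its centre, y along the row, bays at y = +-36 mm, their floor 12 mm up. Cheeks 68 mm high at the bays' ends, lips 27 mm high along the broad faces; housing from x = +80 mm, 55 mm high. A sprung nose in a cheek holds the cartridge by its notch: pull straight up, about 8 to 14 N peaking within 8 mm, then 4 to 10 N of drag; clear after 58 mm.
- mat: Fixed blue rest mat, 120 x 120 x 4 mm; origin at the centre of its underside on the bench, so its top is 4 mm higher.
- container: Fixed yellow open container with the tray's pivot stand; origin on the bench below the pivot, x the way the tray tips, z up. Spans x -65 to +155 mm, y -62 to +62 mm; walls 75 mm high, the +x wall 115 mm; posts at x = 0 on both sides, 145 mm high. The pivot axis runs along y, 130 mm above the bench.
- tray: Aluminium tipping tray; origin at the centre of its floor's top, 136 mm above the bench; axes as the container's while level. Floor 120 mm long (x), 44 mm wide inside (y); shields 70 mm high along both sides, back wall 43 mm high at x = -60 mm, open at +x. A cartridge goes in with its own y along the tray's x, held by its ends. Turns with the lever.
- lever (a joint): Angle of lever and tray, rad: 0 = tray level (start), grows as the lever swings towards the container's +x, stop at 1.15. A spring (2 to 5 N at the knob) returns it to 0 when released. A cartridge slides out at about 0.4 to 0.8, so swing to at least 1.0 and hold about a second.
- lever_knob (a point): Centre of the lever's black ball knob, 26 mm across, on a 10 mm rod 120 mm long from the pivot axis, in a plane 85 mm to the container's +y side. At rest the rod leans 0.55 rad from upright to the container's -x: knob 63 mm behind the pivot, 232 mm above the bench; fully tipped 68 mm beyond it, 229 mm above the bench.
- wash_bottle: Bystander: white bottle with a blue cap, 56 mm diameter, 150 mm high, standing; origin at the centre of its underside.
- jar: Bystander: amber glass jar with a black cap, 60 mm diameter, 75 mm high, standing; origin at the centre of its underside.
There are look-alikes about, which are no part of the job. What is meant by the mat is not purple, and is the smaller of those in its own colour.

How it is judged (in metres and radians):
On the way, in this order (a step that is already met when the one before it is completed fails the run):
1. the used cartridge is pulled clear of the dock (z of used_cartridge in the frame of dock above 0.07 m), for 0.05 s.
2. the used cartridge stands upright on the blue mat, let go (x of used_cartridge in the frame of mat between -0.055 and 0.055 m and y of used_cartridge in the frame of mat between -0.055 and 0.055 m and z of used_cartridge in the frame of mat between 0 and 0.008 m and angle between used_cartridge's own z axis and vertical below 0.1 rad and linear speed of used_cartridge below 0.03 m/s and contact force between the fingers and used_cartridge below 0.1 N), for 0.2 s.
3. the used cartridge stands upright in the level tray, let go (x of used_cartridge in the frame of tray between -0.045 and 0.045 m and y of used_cartridge in the frame of tray between -0.02 and 0.02 m and z of used_cartridge in the frame of tray between -0.004 and 0.006 m and angle between used_cartridge's own z axis and vertical below 0.15 rad and linear speed of used_cartridge below 0.03 m/s and value of joint lever below 0.1 rad and contact force between the fingers and used_cartridge below 0.1 N), for 0.2 s.
4. the tray is tipped, the cartridge not held (value of joint lever above 0.4 rad and contact force between the fingers and used_cartridge below 0.1 N), for 0.05 s.
At the end, for the whole second after the job is handed in: The used cartridge is at rest inside the yellow container (origin within its outline, under 90 mm above the bench), the lever is back within 0.15 rad of rest, the fresh cartridge is within 10 mm of its start, the wash bottle and the jar within 40 mm of theirs (x of used_cartridge in the frame of container between -0.065 and 0.155 m and y of used_cartridge in the frame of container between -0.062 and 0.062 m and z of used_cartridge in the frame of container between -0.005 and 0.09 m and linear speed of used_cartridge below 0.05 m/s and value of joint lever below 0.15 rad and distance of fresh_cartridge from where it was at the start of the episode below 0.01 m and distance of each of wash_bottle, jar from where it was at the start of the episode below 0.04 m); the robot touches nothing.
It fails at once if the fresh cartridge is pulled or shifted more than 10 mm (distance of fresh_cartridge from where it was at the start of the episode above 0.01 m).
It fails at once if the wash bottle or the jar is moved more than 40 mm or knocked over (distance of any of wash_bottle, jar from where it was at the start of the episode above 0.04 m or angle between any of wash_bottle, jar's own z axis and vertical above 0.5 rad).
It fails at once if the used cartridge is dropped into the tray (faster than 0.45 m/s between the shields of the level tray) (x of used_cartridge in the frame of tray between -0.06 and 0.06 m and y of used_cartridge in the frame of tray between -0.022 and 0.022 m and z of used_cartridge in the frame of tray between -0.005 and 0.05 m and value of joint lever below 0.15 rad and linear speed of used_cartridge above 0.45 m/s).
It fails at once if the tray itself, not its lever, is pushed over by the fingers (value of joint lever above 0.25 rad and contact force between the fingers and tray above 5 N).
It also fails if it takes over 72 s, if anything falls off the work surface, if the arm or the gripper's body presses on something with over 40 N, if the wrist force passes 120 N, or if a joint passes its speed limit or range.

## Robot

A 7-joint arm with a two-finger parallel gripper is mounted at the origin on the work surface. World frame = base frame: x ahead of the robot, y to its left, z up, the work surface at z = 0. Lengths are in mm, angles in rad, forces in N, time in s.
With the tool pointing down it reaches from about 400 to 875 mm from the base axis. Payload 4.4 kg.
Tool frame: the origin (TCP) lies at the very end of the fingers, on their centre line; the grasp point (between the pads) lies 19 mm behind it; z points along the fingers, x is the direction in which the jaws open and shut, and the axes are right-handed (so a half turn about z gives the same grasp; the last joint's range is limited). The gripper opens to 85 mm and grips with 20 to 120 N. Pads are 22 mm wide; open, the fingers measure 114 mm over their backs; the gripper's body (76 mm by 85 mm) begins 54 mm behind the grasp point. The pads swing forward as they close: fully open they stand 13 mm farther back than shut.
Start: joints at [-0.066, 0.628, 0.038, 1.517, -0.027, 0.996, -0.02], TCP at [650.014, 0.028, 195.413] pointing down, gripper open.
Joint ranges: [-3.06, 3.06], [-0.37, 2.12], [-1.25, 1.32], [0.18, 2.47], [-1.1, 4.24], [0.23, 1.98], [-2.94, 2.94]. Speed limits (rad/s): [2.57, 2.57, 3.14, 3.14, 3.14, 3.14, 3.14].

## Interface

Orientations are given as [roll, pitch, yaw] about the fixed x, y, z axes, in that order (R = Rz(yaw) Ry(pitch) Rx(roll)).
In Python, from cell import telemetry, get_image, get_calibration, ctrl gives the robot as it stands. The module is installed in compiled form; this text tells all that it offers.
- The arm moves only by the tool arm_command, never from a script. Its arguments are lists of equal length, an entry for each row: "rot": the turn, a rotation vector about the world's x, y, z in degrees, a list of three; "slide": the shift along the world's x, y, z in mm, a list of three; "gripper": the finger opening in mm, from 0 to 85.4. A call has 1 to 5 rows; each row shifts and turns the pose as measured when the row begins; what a row does not reach is not made up. A row lasts 1/12 s, in which the tool goes at most 41.7 mm and 7.16 degrees, less where a joint would pass 70% of its speed; a pose out of reach is approached as far as the arm can. A call with a gripper value outside its range is refused whole. The fingers move at their own pace and stop on an object; the grip force is fixed at half the most. Time passes only in rows, so rows that do not move let the fingers close. It gives the time, the measured TCP pose, the force and the opening at its end, in the units of the state.
- telemetry.read_state(): the state, without advancing time (a new reading comes with each control period).
- get_image(name): name is "scene" or "side" or "wrist"; returns (picture, depth): 400x640x3 uint8, red, green, blue; 400x640 float32, mm along the optical axis (not along the pixel's ray), 0 where there is no reading.
- get_calibration(name): a dict with "fx", "fy", "cx", "cy" (pixels), "D" ([k1, k2, p1, p2, k3] as OpenCV has them; the pictures are not rectified), "xyz" and "attitude" of the camera in the world. Camera axes: x right, y up, looking along -z (the intrinsics and any distortion apply to the point x, -y, -z); pixel columns grow to the right and rows downward; lengths in mm; the calibration is good to about 2 mm. A picture is of the moment at which its call begins: read the wrist's pose just before it. get_calibration takes no time and is no camera call; for the wrist camera it gives the pose at the moment of the call.
- ctrl.finish_job(): hands the job in, once; it reports no verdict.
The state is a dict: "clock": time; "qpos": joint angles; "qd": joint speeds; "tau": joint torques, N m; "eef_pos": TCP position; "tool_rot": TCP orientation; "force": force on the tool from outside, world axes, zero at the start; "torque": the same for the moment, N m; "width": finger opening in mm.
Only numpy, scipy, OpenCV 4.12 (cv2) and the standard library are available. Lean on these libraries where they do the work, as an engineer would, in place of code of your own. Each camera call takes 0.05 s, during which the arm holds its last target.

## Working session

There is one attempt and no reset: what is moved stays moved. The work goes in short steps, Python scripts to look and compute and a tool call to move; the robot and the scene stay as the last step left them, time stands still between calls to the robot, and variables do not carry over. Pictures are saved under pics/ and viewed, and the job is handed in when it is done.

Besides the shell and the picture viewer there is one more tool, called as name(argument=value, ...) on one line, values as JSON. arm_command: Moves the arm, as the interface text tells. Its arguments: {"type":"object","properties":{"rot":{"type":"array"},"slide":{"type":"array"},"gripper":{"type":"array"}},"required":["rot","slide","gripper"]}

```bash
ls; mkdir -p pics
cat > h.py <<'E'
import numpy as np, cv2
from scipy.spatial.transform import Rotation as R
from cell import telemetry, get_image, get_calibration, ctrl
def grab(n,tag):
    c=get_calibration(n); im,d=get_image(n)
    cv2.imwrite(f'pics/{tag}.png',im[:,:,::-1]); np.savez(f'pics/{tag}.npz',im=im,d=d); 
    import json; json.dump({k:np.array(v).tolist() for k,v in c.items()},open(f'pics/{tag}.json','w'))
    return im,d,c
def load(tag):
    import json; z=np.load(f'pics/{tag}.npz'); return z['im'],z['d'],json.load(open(f'pics/{tag}.json'))
def cam(c):
    K=np.array([[c['fx'],0,c['cx']],[0,c['fy'],c['cy']],[0,0,1.]])
    a=np.array(c['attitude'],float)
    Rm=a if a.shape==(3,3) else R.from_euler('xyz',a).as_matrix()
    return K,np.array(c['D'],float),Rm,np.array(c['xyz'],float)
def rays(c,uv):
    K,D,Rm,t=cam(c); p=cv2.undistortPoints(np.array(uv,float).reshape(-1,1,2),K,D)[:,0]
    return np.c_[p[:,0],-p[:,1],-np.ones(len(p))]@Rm.T,t
def onplane(c,uv,z):
    r,t=rays(c,uv); return t+r*((z-t[2])/r[:,2])[:,None]
def withdepth(c,uv,d):
    r,t=rays(c,uv); uv=np.array(uv).reshape(-1,2); dd=d[uv[:,1].astype(int),uv[:,0].astype(int)]
    return t+r*dd[:,None]
def cloud(c,d):
    v,u=np.mgrid[0:400,0:640]; P=withdepth(c,np.c_[u.ravel(),v.ravel()],d).reshape(400,640,3); P[d<=0]=np.nan; return P
E
python3 - <<'E'
from h import *
print(telemetry.read_state())
for n in('scene','side','wrist'):
    im,d,c=grab(n,n+'0'); print(n,c)
E
```

```text
pics
{'clock': 0.0, 'qpos': array([-0.0657974 ,  0.62935446,  0.03847907,  1.5183952 , -0.02703546,
        0.99628091, -0.01999103]), 'qd': array([ 0.000743  , -0.00085373, -0.00151065,  0.00197876,  0.0012151 ,
       -0.00089796,  0.00022277]), 'tau': array([-1.11932164e-03, -5.63405585e+01,  1.22606792e+00, -1.93450052e+01,
        1.09587883e-02,  1.05136272e-02, -8.84369996e-06]), 'eef_pos': array([6.49296066e+02, 1.45511301e-02, 1.94475726e+02]), 'tool_rot': array([ 3.14157430e+00,  1.91886689e-03, -4.35964210e-05]), 'force': array([ 0.13471178, -0.40819349, -0.84474176]), 'torque': array([0.02733997, 0.02257254, 0.06224543]), 'width': 85.43943997236487}
scene {'fx': 401.130477396864, 'fy': 401.130477396864, 'cx': 317.01623196489544, 'cy': 195.58244106358592, 'D': array([-0.02974882,  0.        ,  0.        ,  0.        ,  0.        ]), 'xyz': array([1112.27818647, -112.68892859, 1171.44233894]), 'attitude': array([ 0.53997019, -0.00982889,  1.22024292])}
side {'fx': 516.7552914325157, 'fy': 516.7552914325157, 'cx': 321.72018288727645, 'cy': 197.98728169708946, 'D': array([-0.15969833,  0.        ,  0.        ,  0.        ,  0.        ]), 'xyz': array([ -239.8195725 , -1071.26866364,  1011.24922428]), 'attitude': array([ 1.02920578, -0.00451682, -0.61727583])}
wrist {'fx': 282.5430892510603, 'fy': 282.5430892510603, 'cx': 314.36075204804905, 'cy': 197.40221298993885, 'D': array([-0.04149137,  0.        ,  0.        ,  0.        ,  0.        ]), 'xyz': array([649.69261081,  68.71514496, 372.45656742]), 'attitude': array([-0.27728093,  0.00164805, -0.00076858])}
```

View pics/scene0.png

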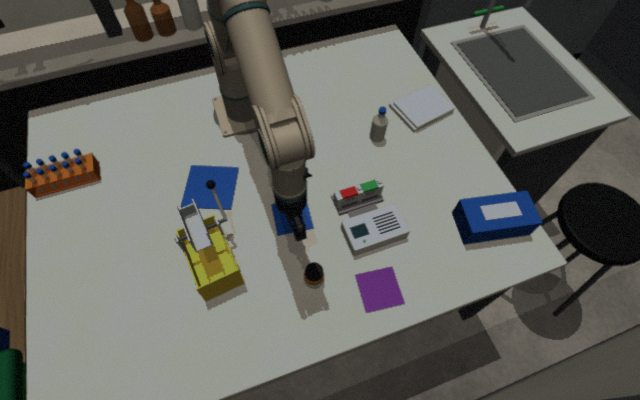

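View pics/side0.png

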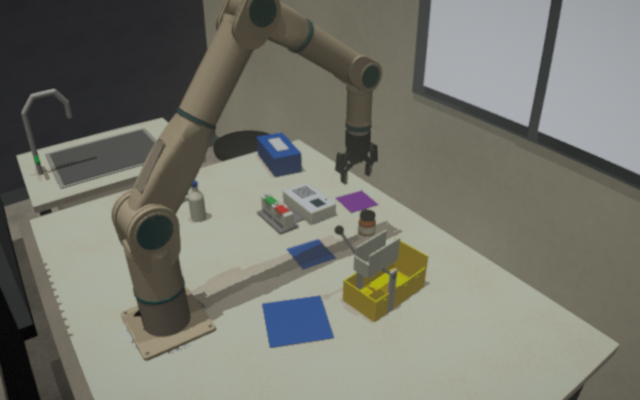

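View pics/wrist0.png

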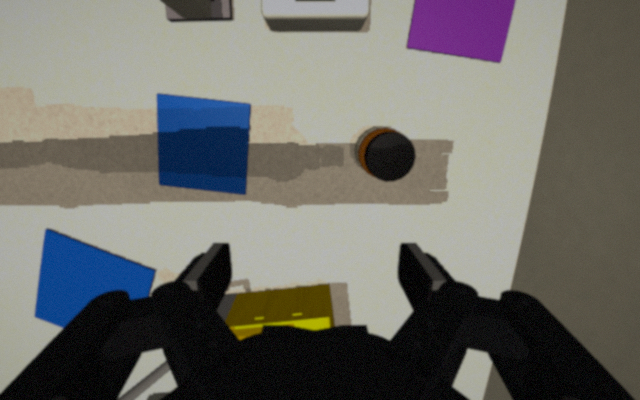

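The scene picture shows the smaller blue mat at about (293,220) partly under the gripper, and the larger one at (210,187). The red top is at (348,192) and the green at (371,186). The container is at (212,260) with its knob at (211,185), the jar at (314,273) and the bottle at (379,125). The wrist picture shows the small mat at (204,143) and the jar at (386,154).

```bash
cat > m.py <<'E'
from h import *
for tag in('scene0','side0','wrist0'):
    im,d,c=load(tag); P=cloud(c,d); hsv=cv2.cvtColor(im,cv2.COLOR_RGB2HSV)
    H,S,V=[hsv[...,i].astype(int) for i in range(3)]
    M={'blue':(H>100)&(H<122)&(S>150)&(V>40),'red':((H<8)|(H>172))&(S>150)&(V>80),'green':(H>45)&(H<80)&(S>120),'yellow':(H>20)&(H<33)&(S>150),'purple':(H>135)&(H<160)&(S>120)}
    for k,m in M.items():
        n,l,st,ce=cv2.connectedComponentsWithStats(m.astype(np.uint8))
        for i in range(1,n):
            if st[i,4]<40: continue
            p=P[l==i]; p=p[~np.isnan(p[:,0])]
            if len(p)==0: continue
            if abs(p[:,0]).max()>3000: continue
            print(tag,k,ce[i].round(),st[i,4],'med',np.median(p,0).round(),'min',np.percentile(p,2,axis=0).round(),'max',np.percentile(p,98,axis=0).round())
            if k in('blue','purple','red','green'):
                cnt,_=cv2.findContours((l==i).astype(np.uint8),0,2)
                r=cv2.minAreaRect(cnt[0]); b=cv2.boxPoints(r)
                zz=4 if k in('blue','purple') else 68
                cc=max(cnt,key=len)
                w=onplane(c,cc[:,0,:].astype(float),zz)[:,:2].astype(np.float32)
                (cx,cy),(a,bb),an=cv2.minAreaRect(w); print('    rect@z',zz,round(cx,1),round(cy,1),'size',round(a),round(bb),'ang',round(an,1))
E
python3 m.py
```

```text
scene0 blue [210. 186.] 1776 med [ 301. -198.    7.] min [ 212. -285.    1.] max [ 397. -106.   12.]
    rect@z 4 299.8 -195.1 size 167 166 ang 67.0
scene0 blue [500. 216.] 2259 med [776. 629.  89.] min [684. 522.  20.] max [826. 749.  94.]
    rect@z 4 734.5 675.9 size 289 160 ang 79.2
scene0 blue [281. 221.] 325 med [515.  -6.   5.] min [447. -26.  -0.] max [555.  15.   9.]
    rect@z 4 499.9 -0.7 size 48 116 ang 85.4
scene0 blue [306. 218.] 167 med [536.  75.   5.] min [488.  11.  -0.] max [716.  90. 367.]
    rect@z 4 520.0 75.4 size 26 90 ang 82.9
scene0 red [349. 192.] 119 med [517. 225.  69.] min [502. 201.  63.] max [531. 248.  73.]
    rect@z 68 516.4 225.0 size 29 48 ang 1.1
scene0 green [498.   8.] 49 med [-144. 1224.   86.] min [-401. 1191. -123.] max [-135. 1505.   92.]
    rect@z 68 -166.8 1242.4 size 27 71 ang 1.9
scene0 green [480.  12.] 64 med [-145. 1131.   86.] min [-331. 1100.  -63.] max [-136. 1307.   94.]
    rect@z 68 -166.5 1152.7 size 28 82 ang 1.8
scene0 green [369. 186.] 118 med [518. 297.  68.] min [503. 274.  61.] max [530. 321.  73.]
    rect@z 68 517.7 
[... 1203 characters left out ...]
. -323.    1.] max [ 620. -186.   76.]
side0 purple [357. 201.] 369 med [823. 192.   6.] min [773. 147.   1.] max [874. 244.  12.]
    rect@z 4 827.2 198.6 size 99 103 ang 83.5
wrist0 blue [203. 143.] 7933 med [504.  37.   3.] min [447. -22.   2.] max [560.  91.   5.]
    rect@z 4 503.6 34.0 size 116 116 ang 83.2
wrist0 blue [ 83. 278.] 6448 med [ 287. -161.    5.] min [ 210. -240.    4.] max [575.   6. 286.]
    rect@z 4 300.4 -193.6 size 169 168 ang 67.1
wrist0 yellow [281. 311.] 4252 med [ 609. -180.   44.] min [ 531. -260.    3.] max [669.  10. 306.]
wrist0 purple [461.  27.] 5303 med [825. 174.   3.] min [766. 143.   2.] max [878. 202.   5.]
    rect@z 4 821.6 177.2 size 68 117 ang 83.5
```

Run:
```python
from h import *
pts=[]
for tag in('scene0','side0'):
    im,d,c=load(tag); P=cloud(c,d); hsv=cv2.cvtColor(im,cv2.COLOR_RGB2HSV)
    H,S,V=[hsv[...,i].astype(int) for i in range(3)]
    reg=(P[...,0]>400)&(P[...,0]<720)&(P[...,1]>-340)&(P[...,1]<-120)
    y=(H>20)&(H<33)&(S>130)&reg&(P[...,2]>12)&(P[...,2]<125)
    p=P[y]; pts.append(p); print(tag,len(p),cv2.minAreaRect(p[:,:2].astype(np.float32)))
    k=reg&(V<60)&(P[...,2]>205)&(P[...,2]<260)
    ys,xs=np.nonzero(k); print('knob',len(xs),xs.mean(),ys.mean(),P[k].mean(0) if len(xs) else 0)
    # bystanders
    big=cv2.resize(im[:,:,::-1],None,fx=2,fy=2)
    im2=im[150:310,130:290] if tag=='scene0' else im[200:330,310:460]
    cv2.imwrite(f'pics/z{tag}.png',cv2.resize(im2[:,:,::-1],None,fx=3.7,fy=3.7,interpolation=2))
a=np.vstack(pts)[:,:2].astype(np.float32); print(cv2.minAreaRect(a))
```

```text
scene0 959 ((571.8998413085938, -245.4346923828125), (222.6197509765625, 125.88257598876953), 7.157253742218018)
knob 64 210.328125 184.203125 [ 457.810812   -176.10786418  240.32480421]
side0 2156 ((571.4893798828125, -250.18954467773438), (230.9245147705078, 129.82635498046875), 7.755183696746826)
knob 24 338.7083333333333 230.20833333333334 [ 448.35748339 -185.03238113  238.07358487]
((571.3177490234375, -248.9290771484375), (230.9245147705078, 132.3705596923828), 7.755183696746826)
```

View pics/zscene0.png

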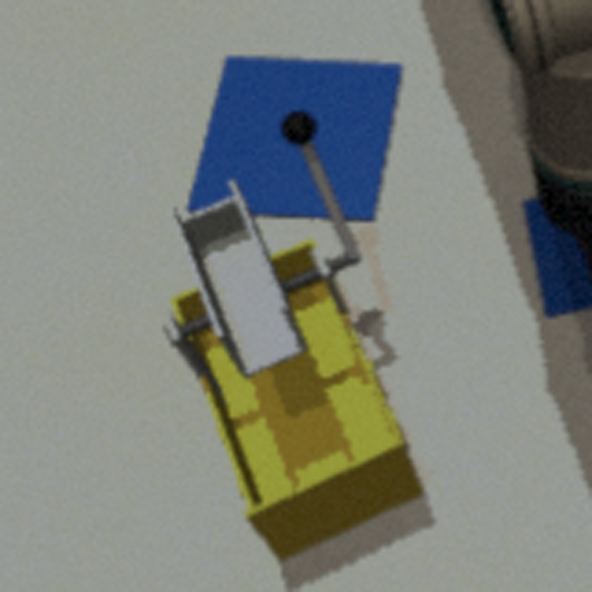

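View pics/zside0.png

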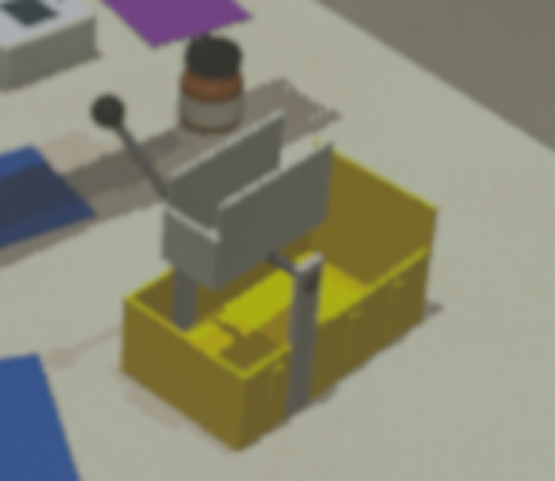

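arm_command(rot=[[0,0,0],[0,0,0],[0,0,0],[0,0,0],[0,0,0]], slide=[[-19,32,0],[-19,32,0],[-19,32,0],[-19,32,0],[-19,32,0]], gripper=[85,85,85,85,85])

```text
clock: 0.57
eef_pos: [554.3, 150.9, 192.4]
tool_rot: [3.133, -0.0, -0.02]
force: [0.1, 1.3, 0.1]
width: 84.8
```

arm_command(rot=[[0,0,0],[0,0,0],[0,0,0],[0,0,0]], slide=[[-19,30,0],[-19,30,0],[0,0,0],[0,0,0]], gripper=[85,85,85,85])

```text
clock: 0.9
eef_pos: [507.0, 223.7, 191.6]
tool_rot: [3.137, 0.005, -0.006]
force: [1.3, -1.1, -0.9]
width: 85.0
```

```bash
python3 - <<'E'
from h import *
s=telemetry.read_state(); print(s['clock'],s['eef_pos'],s['tool_rot'],s['force'])
grab('wrist','wrist1');grab('scene','scene1')
E
sed -i "s/for tag in('scene0','side0','wrist0')/import sys\nfor tag in sys.argv[1:]/" m.py; python3 m.py wrist1 scene1 | grep -v purple
```

```text
0.9 [507.03660292 223.74657749 191.61969746] [ 3.13741615  0.0051376  -0.00550836] [ 1.30716848 -1.10962623 -0.8571369 ]
wrist1 blue [312. 293.] 5112 med [501.  39.   3.] min [446. -20.   2.] max [559.  94.   5.]
    rect@z 4 502.0 33.3 size 120 116 ang 83.3
wrist1 blue [165. 381.] 603 med [ 248. -140.    5.] min [ 220. -182.    4.] max [474. 233. 322.]
    rect@z 4 250.4 -142.1 size 109 36 ang 67.2
wrist1 red [322. 179.] 1300 med [515. 227.  68.] min [500. 201.  66.] max [529. 251.  69.]
    rect@z 68 514.5 226.4 size 51 30 ang 89.3
wrist1 green [322. 111.] 1540 med [515. 298.  68.] min [500. 273.  66.] max [529. 322.  69.]
    rect@z 68 514.5 297.6 size 51 30 ang 89.7
    rect@z 4 823.6 202.9 size 116 117 ang 82.9
scene1 blue [210. 186.] 1768 med [ 302. -198.    6.] min [ 213. -285.    1.] max [ 397. -106.   12.]
    rect@z 4 299.7 -195.4 size 167 166 ang 67.3
scene1 blue [500. 216.] 2259 med [776. 629.  89.] min [684. 523.  21.] max [827. 751.  94.]
    rect@z 4 733.7 680.1 size 280 162 ang 78.8
scene1 blue [292. 216.] 1069 med [506.  32.   4.] min [448. -23.  -0.] max [559.  88. 
[... 317 characters left out ...]
e 24 73 ang 6.8
scene1 green [480.  12.] 64 med [-144. 1132.   87.] min [-341. 1100.  -72.] max [-136. 1318.   95.]
    rect@z 68 -166.8 1152.5 size 81 30 ang 88.2
scene1 green [369. 186.] 120 med [518. 297.  68.] min [504. 275.  61.] max [530. 320.  72.]
    rect@z 68 517.7 297.5 size 30 48 ang 1.1
scene1 green [ 11. 375.] 1128 med [ 641. -962. -191.] min [ 562. -988. -282.] max [ 713. -949. -180.]
    rect@z 68 732.4 -793.1 size 142 62 ang 1.1
scene1 yellow [209. 220.] 60 med [ 460. -222.   59.] min [ 457. -235.   39.] max [ 463. -208.   75.]
scene1 yellow [213. 266.] 2340 med [ 594. -242.    6.] min [ 472. -309.    0.] max [ 686. -181.  114.]
    rect@z 4 826.1 201.6 size 114 115 ang 82.7
```

View pics/wrist1.png

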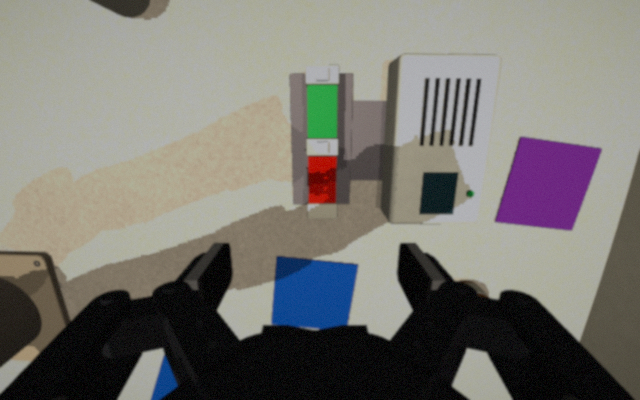

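The wrist view shows the red top at (322,179), 30 x 51 mm, at (514.5, 226.4, 68), with the row along y. I align and go down.

arm_command(rot=[[0,0,0],[0,0,0],[0,0,0],[0,0,0],[0,0,0]], slide=[[8,2.5,0],[0,0,-30],[0,0,-30],[0,0,-30],[0,0,0]], gripper=[85,85,85,85,85])

```text
clock: 1.42
eef_pos: [525.8, 220.3, 101.0]
tool_rot: [3.139, -0.006, -0.019]
force: [-1.9, -1.6, 0.4]
width: 85.2
```

arm_command(rot=[[0,0,0],[0,0,0]], slide=[[-10,6,0],[0,0,0]], gripper=[85,85])

```text
clock: 1.58
eef_pos: [517.2, 224.0, 100.7]
tool_rot: [3.138, -0.005, -0.024]
force: [-1.0, 0.3, 1.1]
width: 84.8
```

```bash
python3 - <<'E'
from h import *
grab('wrist','wrist2')
s=telemetry.read_state(); print(s['clock'],s['eef_pos'],s['tool_rot'],s['force'],s['qd'])
E
python3 m.py wrist2 | grep -v purple
```

```text
1.6333 [519.46777123 223.20417379 101.58631197] [ 3.1376043  -0.00873868 -0.02517827] [1.78956307 0.11793121 0.31612732] [ 0.00301102 -0.01788986  0.01496064 -0.02157479  0.00940004 -0.01163289
  0.00728833]
wrist2 blue [306. 313.] 2815 med [505.  76.   3.] min [451.  55.   2.] max [562. 234. 209.]
    rect@z 4 506.4 68.1 size 54 116 ang 84.5
wrist2 red [311. 204.] 2490 med [514. 228.  68.] min [500. 201.  66.] max [529. 251.  69.]
    rect@z 68 514.2 225.9 size 53 31 ang 89.4
wrist2 green [308. 109.] 3197 med [515. 299.  68.] min [500. 273.  66.] max [529. 323.  69.]
    rect@z 68 514.6 297.7 size 30 52 ang 0.1
wrist2 green [512. 218.] 54 med [686. 207.  57.] min [683. 204.  55.] max [689. 210.  59.]
    rect@z 68 677.7 211.3 size 6 8 ang 63.7
    rect@z 4 823.4 203.1 size 117 118 ang 83.2
```

View pics/wrist2.png

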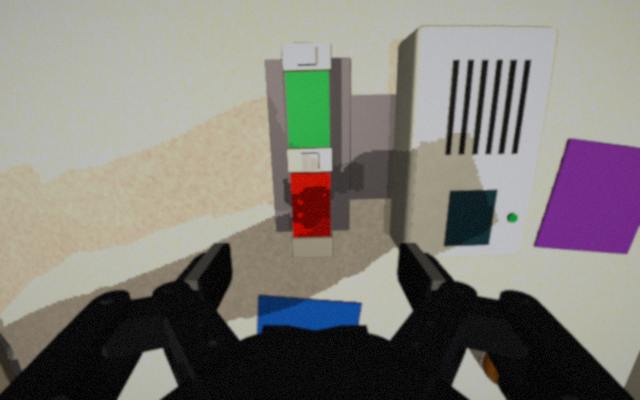

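arm_command(rot=[[0,0.3,1],[0,0,0],[0,0,0]], slide=[[-4,2.5,-20],[0,0,-20],[0,0,0]], gripper=[85,85,85])

```text
clock: 1.88
eef_pos: [521.1, 227.3, 67.1]
tool_rot: [-3.141, -0.016, -0.008]
force: [-0.1, -1.3, 0.0]
width: 85.0
```

arm_command(rot=[[0,0.8,0],[0,0,0],[0,0,0]], slide=[[-6,-1,-16],[-2,0,-13],[0,0,0]], gripper=[85,85,85])

```text
clock: 2.13
eef_pos: [517.7, 228.0, 43.4]
tool_rot: [-3.137, -0.01, -0.009]
force: [-0.0, 0.2, 0.0]
width: 85.0
```

arm_command(rot=[[0,0.5,0],[0,0,0],[0,0,0]], slide=[[-3.5,-2,-7],[0,0,0],[0,0,0]], gripper=[85,85,85])

```text
clock: 2.38
eef_pos: [517.4, 226.9, 40.4]
tool_rot: [-3.134, -0.007, -0.009]
force: [0.6, -0.3, 0.9]
width: 84.7
```

arm_command(rot=[[-0.4,0.4,0],[0,0,0],[0,0,0]], slide=[[-4,-1,-5],[-1,0,0],[0,0,0]], gripper=[60,45,38])

```text
clock: 2.63
eef_pos: [513.8, 226.2, 37.3]
tool_rot: [-3.14, -0.003, -0.009]
force: [-0.3, 0.3, 0.6]
width: 51.3
```

Run:
```python
from h import *
for i in range(1):
    grab('wrist','wrist3')
    s=telemetry.read_state(); print(s['clock'],s['eef_pos'],s['tool_rot'],s['force'],s['width'])
```

```text
2.6833 [513.67933068 226.28698097  37.21508149] [-3.14033606 -0.00317747 -0.00938387] [-0.35038548 -0.22845008  0.88592093] 43.5386542151263
```

View pics/wrist3.png

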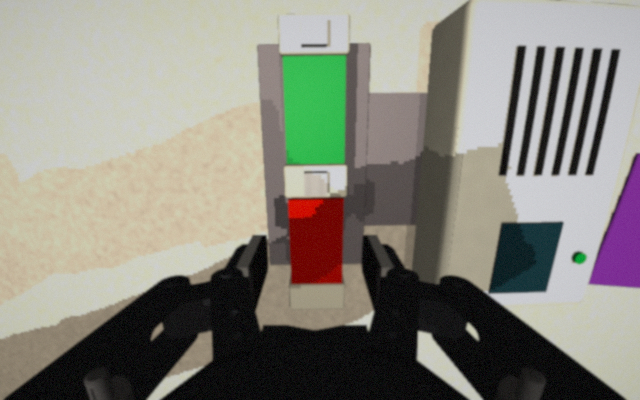

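The fingers straddle the red top, which spans columns 290–342 and rows 197–283, and they are centred on it. I close and pull.

arm_command(rot=[[0,0,0],[0,0,0],[0,0,0],[0,0,0],[0,0,0]], slide=[[0,0,0],[0,0,0],[0,0,0],[0,0,0],[0,0,0]], gripper=[20,20,20,20,20])

```text
clock: 3.1
eef_pos: [513.8, 226.5, 37.5]
tool_rot: [-3.14, -0.004, -0.009]
force: [0.6, 0.1, 0.2]
width: 20.1
```

arm_command(rot=[[0,0,0],[0,0,0],[0,0,0],[0,0,0],[0,0,0]], slide=[[0,0,6],[0,0,6],[0,0,8],[0,0,8],[0,0,8]], gripper=[20,20,20,20,20])

```text
clock: 3.52
eef_pos: [512.7, 225.9, 75.4]
tool_rot: [-3.142, -0.001, -0.009]
force: [0.1, -0.5, -0.2]
width: 20.2
```

Run:
```python
from h import *
grab('wrist','wrist4'); grab('side','side4')
s=telemetry.read_state(); print(s['clock'],s['eef_pos'],s['tool_rot'],s['force'],s['width'])
im=cv2.imread('pics/side4.png')[120:270,210:390]; cv2.imwrite('pics/side4z.png',cv2.resize(im,None,fx=4,fy=4))
```

```text
3.6167 [513.91889754 226.50942679  76.32151772] [-3.14011354 -0.00378344 -0.00918545] [ 0.19176616 -0.79342302 -0.69122035] 20.007381419133274
```

View pics/wrist4.png

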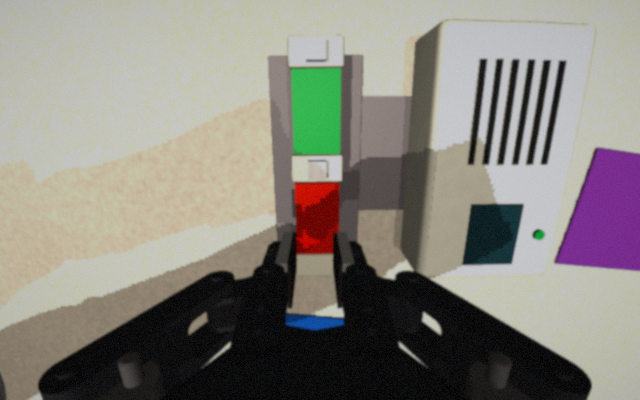

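View pics/side4z.png

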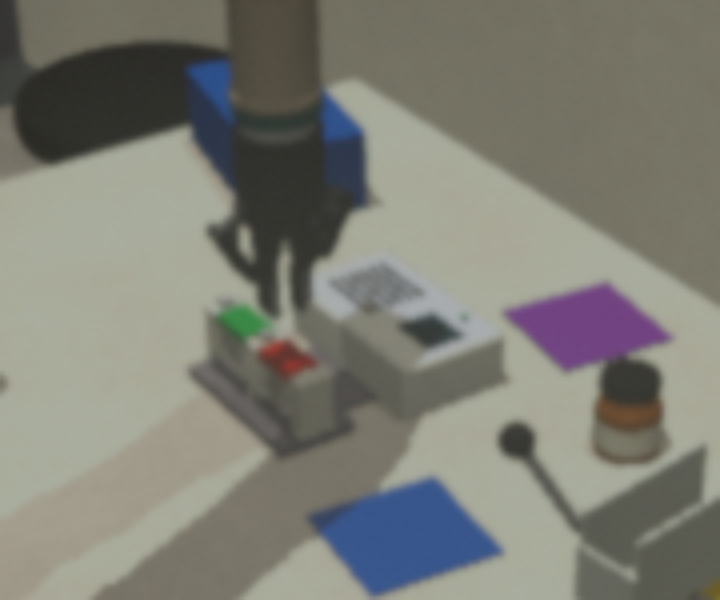

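Run:
```python
from h import *
for tag in('wrist4','wrist3','side4'):
    im,d,c=load(tag);P=cloud(c,d)
    K,D,Rm,t=cam(c)
    for tcp in ([514,226,76.3],):
        pc=Rm.T@(np.array(tcp)-t); q=np.array([[pc[0],-pc[1],-pc[2]]])
        print(tag,'tcp proj',cv2.projectPoints(q,np.zeros(3),np.zeros(3),K,D)[0].ravel(),-pc[2])
    g=(im.max(2)<50)&(abs(P[...,0]-514)<90)&(abs(P[...,1]-226)<90)&(P[...,2]>30)
    p=P[g]; 
    lo=p[p[:,2]<np.percentile(p[:,2],3)] if len(p) else p
    print(len(p),'lowest',lo.min(0),lo.max(0),lo.mean(0))
    for h in range(30,180,15):
        s=p[(p[:,2]>=h)&(p[:,2]<h+15)]
        if len(s)>3: print(h,len(s),s.min(0).round(),s.max(0).round())
```

```text
wrist4 tcp proj [316.41505256 223.5686624 ] 188.99225483596857
49217 lowest [489.43276851 214.61223556 113.61188745] [535.65653692 237.3371663  150.21197616] [512.55591993 230.18331885 136.79541901]
105 66 [492. 231. 114.] [534. 237. 120.]
120 557 [489. 217. 120.] [536. 237. 135.]
135 843 [490. 215. 135.] [536. 237. 150.]
150 2862 [468. 215. 150.] [557. 240. 165.]
165 7839 [461. 212. 165.] [565. 243. 180.]
wrist3 tcp proj [315.09385071 249.65049078] 152.4270603436996
47882 lowest [474.97504856 185.70273917  48.02939167] [594.26930324 237.30563526 106.19910014] [514.43362605 229.12637131  94.2295013 ]
75 442 [475. 216.  76.] [552. 237.  90.]
90 921 [475. 215.  90.] [552. 237. 105.]
105 1054 [465. 216. 105.] [561. 240. 120.]
120 7292 [454. 213. 120.] [572. 240. 135.]
135 8166 [451. 213. 135.] [575. 244. 150.]
150 16945 [447. 213. 150.] [580. 245. 165.]
165 13061 [445. 229. 165.] [582. 247. 177.]
side4 tcp proj [280.58981073 206.88125745] 1762.0011910957737
203 lowest [482.47448487 185.92056886 222.98433702] [533.26529418 214.39038874 258.52607885] [518.50237586 196.94293072 248.49584883]
```

Run:
```python
from h import *
for tag in('wrist4','wrist3','wrist0'):
    im,d,c=load(tag);P=cloud(c,d); print(tag,'cam',np.round(c['xyz'],1),np.round(c['attitude'],3))
    for u,v in [(280,240),(285,245),(275,250),(345,240),(350,260),(253,245),(245,260),(375,245),(218,250),(215,262),(410,250)]:
        print((u,v),im[v,u],d[v,u].round(),P[v,u].round(), end=' | ')
    print()
im=cv2.imread('pics/wrist4.png')[180:330,200:440]; cv2.imwrite('pics/w4z.png',cv2.resize(np.clip(im*2.5,0,255).astype('uint8'),None,fx=3.3,fy=3.3))
```

```text
wrist4 cam [513.2 294.6 253.3] [-0.277 -0.001 -0.01 ]
(280, 240) [63 59 55] 263.0 [480. 185.  11.] | (285, 245) [61 60 56] 134.0 [499. 236. 130.] | (275, 250) [16 15 11] 139.0 [493. 232. 127.] | (345, 240) [61 59 51] 140.0 [528. 236. 125.] | (350, 260) [58 54 47] 121.0 [528. 236. 144.] | (253, 245) [145 132 115] 278.0 [452. 174.  -1.] | (245, 260) [147 134 117] 281.0 [443. 158.  -0.] | (375, 245) [147 136 115] 277.0 [572. 173.  -0.] | (218, 250) [182 178 163] 278.0 [417. 169.  -0.] | (215, 262) [144 134 115] 283.0 [412. 156.  -1.] | (410, 250) [67 65 57] 240.0 [594. 185.  34.] | 
wrist3 cam [513.8 294.7 215.3] [-0.276 -0.003 -0.01 ]
(280, 240) [64 61 58] 221.0 [487. 203.  12.] | (285, 245) [77 71 69] 222.0 [490. 199.  12.] | (275, 250) [81 76 75] 225.0 [482. 193.  10.] | (345, 240) [86 77 76] 222.0 [538. 202.  11.] | (350, 260) [81 77 76] 227.0 [542. 184.  11.] | (253, 245) [59 56 53] 134.0 [485. 237.  93.] | (245, 260) [64 62 57] 119.0 [484. 237. 108.] | (375, 245) [58 56 52] 135.0 [543. 236.  92.] | (218, 250) [207 209 186] 237.0 [432. 188.  -1.] | (215, 262) [187 186 169] 240.0 [428. 177.  -1.] | (410, 250) [119 109  92] 237.0 [594. 186.  -1.] | 
wrist0 cam [649.7  68.7 372.5] [-0.277  0.002 -0.001]
(280, 240) [180 182 174] 403.0 [ 600. -100.    1.] | (285, 245) [182 180 166] 408.0 [ 606. -109.   -1.] | (275, 250) [181 182 180] 411.0 [ 592. -118.   -2.] | (345, 240) [178 180 165] 405.0 [ 693. -101.   -0.] | (350, 260) [179 180 173] 414.0 [ 701. -133.   -0.] | (253, 245) [179 179 167] 408.0 [ 560. -109.   -1.] | (245, 260) [179 180 174] 414.0 [ 547. -133.   -0.] | (375, 245) [181 180 170] 407.0 [ 737. -109.   -1.] | (218, 250) [34 30 25] 129.0 [605.  10. 255.] | (215, 262) [12  4  0] 120.0 [607.   9. 265.] | (410, 250) [17 18 12] 128.0 [693.  10. 256.] |
```

View pics/w4z.png

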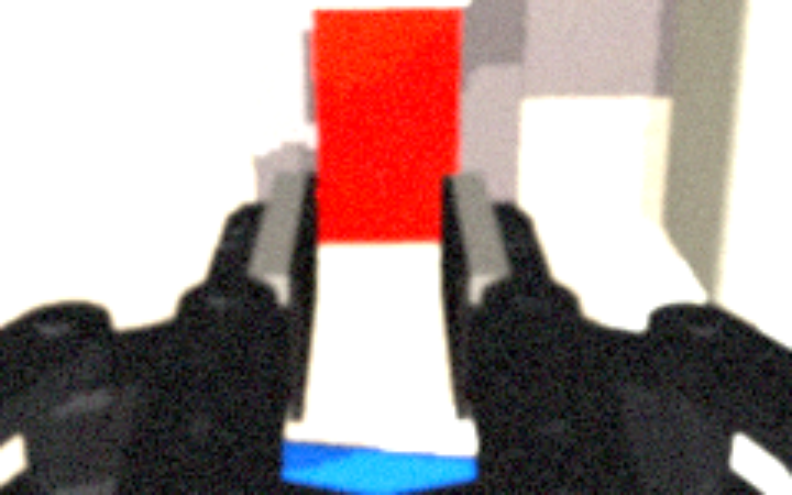

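The depth readings from both views put the real fingertips about 38 mm above the reported TCP: z≈114 when the TCP reads 76. So the fingers closed above the cartridge and nothing moved. From here I treat the fingertips as 38 mm behind the reported TCP. I reopen and go lower.

arm_command(rot=[[0,0,0],[0,0,0],[0,0,0],[0,0,0],[0,0,0]], slide=[[0,0,0],[0,0,0],[0,0,0],[0,0,-20],[0,0,0]], gripper=[65,65,65,65,65])

```text
clock: 4.03
eef_pos: [514.2, 226.7, 56.7]
tool_rot: [-3.139, -0.005, -0.009]
force: [0.1, -0.3, -0.4]
width: 64.9
```

arm_command(rot=[[0,0,0],[0,0,0],[0,0,0],[0,0,0]], slide=[[-1,0,-12],[0,0,0],[-1,0,-12],[0,0,0]], gripper=[65,65,65,65])

```text
clock: 4.37
eef_pos: [512.0, 226.6, 32.8]
tool_rot: [-3.14, -0.004, -0.009]
force: [-0.0, 0.2, -0.4]
width: 65.2
```

arm_command(rot=[[0,0,0],[0,0,0],[0,0,0],[0,0,0]], slide=[[2.5,-0.5,-12],[0,0,0],[0,0,-12],[0,0,0]], gripper=[65,65,65,65])

```text
clock: 4.7
eef_pos: [516.6, 226.6, 9.2]
tool_rot: [-3.139, -0.007, -0.009]
force: [-0.6, -0.4, 0.3]
width: 65.3
```

Run:
```python
from h import *
grab('wrist','wrist5')
s=telemetry.read_state(); print(s['clock'],s['eef_pos'],s['tool_rot'],s['force'],s['width'])
im,d,c=load('wrist5');P=cloud(c,d)
g=(im.max(2)<70)&(abs(P[...,1]-226)<14)&(P[...,2]>30); g[:180]=0
for h in range(30,100,6):
    s=P[g&(P[...,2]>=h)&(P[...,2]<h+6)]
    if len(s)>3: print(h,len(s),s.min(0).round(),s.max(0).round())
```

```text
4.75 [517.44265952 226.96081808  10.23967583] [-3.13801945 -0.00840777 -0.00946038] [ 1.09239069 -0.33743817 -0.2517976 ] 64.75345901684749
30 34 [594. 213.  30.] [595. 239.  36.]
36 43 [594. 213.  36.] [595. 240.  42.]
42 40 [594. 212.  42.] [595. 240.  47.]
48 55 [483. 215.  48.] [668. 235.  54.]
54 2531 [472. 212.  54.] [669. 237.  60.]
60 428 [471. 215.  60.] [562. 238.  66.]
66 528 [470. 215.  66.] [562. 238.  72.]
72 601 [471. 216.  72.] [562. 238.  78.]
78 633 [471. 215.  78.] [562. 238.  84.]
84 621 [476. 219.  84.] [558. 238.  90.]
90 460 [461. 230.  90.] [571. 240.  96.]
96 1549 [453. 214.  96.] [580. 240. 102.]
```

View pics/wrist5.png

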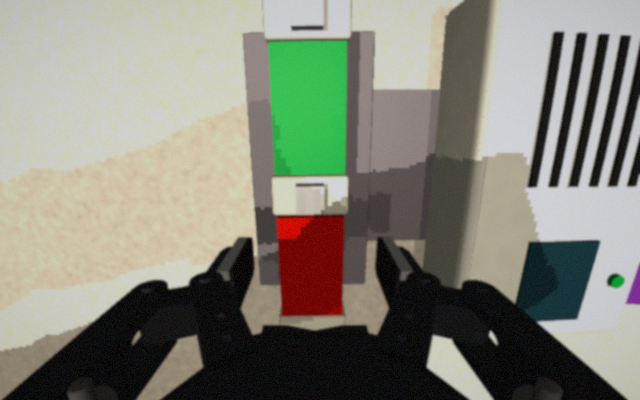

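arm_command(rot=[[0,0.3,0],[0,0,0],[0,0,0],[0,0,0]], slide=[[-3,-0.5,-10],[0,0,0],[-1,0,-2],[0,0,0]], gripper=[60,55,50,45])

```text
clock: 5.08
eef_pos: [513.4, 226.6, -2.6]
tool_rot: [-3.138, -0.003, -0.01]
force: [-1.0, 0.6, -0.1]
width: 45.3
```

arm_command(rot=[[0,0,0],[0,0,0],[0,0,0],[0,0,0],[0,0,0]], slide=[[0,0,0],[0,0,0],[0,0,0],[0,0,0],[0,0,0]], gripper=[20,20,20,20,20])

```text
clock: 5.5
eef_pos: [513.7, 226.5, -2.3]
tool_rot: [-3.138, -0.004, -0.01]
force: [0.6, 0.4, -1.5]
width: 29.3
```

arm_command(rot=[[0,0,0],[0,0,0],[0,0,0],[0,0,0],[0,0,0]], slide=[[0,0,4],[0,0,5],[0,0,5],[0,0,6],[0,0,8]], gripper=[15,15,15,15,15])

```text
clock: 5.92
eef_pos: [512.3, 225.7, 24.8]
tool_rot: [-3.14, -0.0, -0.008]
force: [-0.5, 1.2, -0.6]
width: 29.1
```

arm_command(rot=[[0,0,0],[0,0,0],[0,0,0],[0,0,0],[0,0,0]], slide=[[0,0,8],[0,0,8],[0,0,8],[0,0,10],[0,0,10]], gripper=[15,15,15,15,15])

```text
clock: 6.33
eef_pos: [511.8, 225.9, 75.9]
tool_rot: [-3.139, -0.001, -0.009]
force: [0.0, 0.4, -1.8]
width: 29.3
```

arm_command(rot=[[0,0,0],[0,0,0],[0,0,0],[0,0,0],[0,0,0]], slide=[[0,0,10],[0,0,10],[0,0,10],[0,0,10],[0,0,0]], gripper=[15,15,15,15,15])

```text
clock: 6.75
eef_pos: [513.5, 226.5, 124.2]
tool_rot: [-3.136, -0.006, -0.01]
force: [0.1, 0.4, -1.6]
width: 29.3
```

```bash
python3 - <<'E'
from h import *
grab('wrist','wrist6'); grab('side','side6')
s=telemetry.read_state(); print(s['clock'],s['eef_pos'],s['tool_rot'],s['force'],s['width'])
im=cv2.imread('pics/side6.png')[120:270,210:390]; cv2.imwrite('pics/side6z.png',cv2.resize(im,None,fx=4,fy=4))
E
python3 m.py wrist6 side6|grep -A1 -E 'red|green'
```

```text
6.85 [512.45298148 226.02843646 122.37119144] [-3.1374713  -0.00382139 -0.00954581] [ 0.31119355  0.05430396 -1.39355586] 29.697987094053783
wrist6 red [314. 275.] 6881 med [513. 230. 194.] min [499. 203. 193.] max [527. 251. 195.]
    rect@z 68 512.0 147.6 size 111 66 ang 88.6
wrist6 green [315. 113.] 2573 med [515. 299.  68.] min [500. 273.  66.] max [529. 323.  69.]
    rect@z 68 514.6 297.6 size 30 52 ang 0.2
```

View pics/side6z.png

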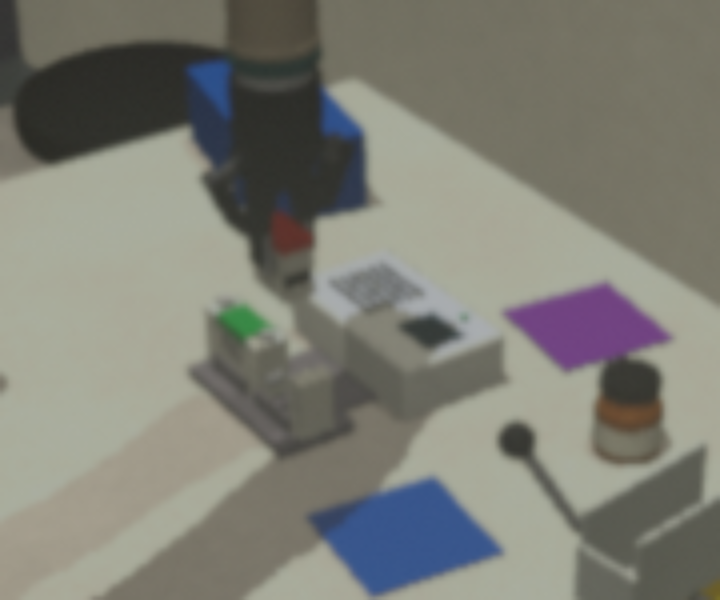

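View pics/wrist6.png

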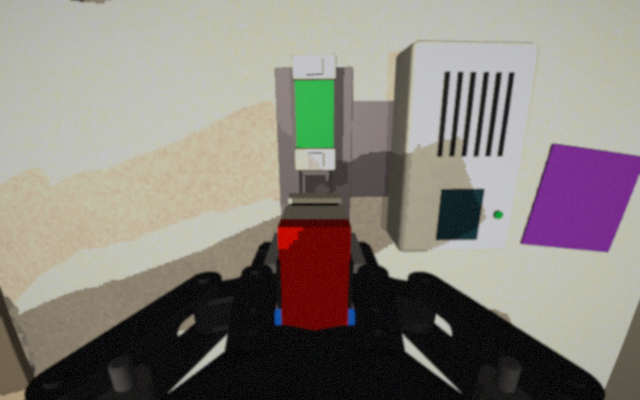

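Base of the cartridge is at z≈138 (top at 194), held squarely, and the fresh cartridge has not moved. I carry it to the small mat while turning it.

arm_command(rot=[[0,0,-6],[0,0,-6],[0,0,-6],[0,0,-6],[0,0,-6]], slide=[[-1,-13,0],[-1,-13,0],[-1,-13,0],[-1,-13,0],[-1,-13,0]], gripper=[15,15,15,15,15])

```text
clock: 7.27
eef_pos: [504.4, 162.4, 119.3]
tool_rot: [-3.138, 0.001, -0.548]
force: [-0.6, 0.3, -2.1]
width: 29.1
```

arm_command(rot=[[0,0,-6],[0,0,-6],[0,0,-6],[0,0,-6],[0,0,-6]], slide=[[-1,-13,0],[-1,-13,0],[-1,-13,0],[-1,-13,0],[-1,-13,0]], gripper=[15,15,15,15,15])

```text
clock: 7.68
eef_pos: [495.5, 93.8, 115.5]
tool_rot: [3.137, 0.004, -1.098]
force: [0.2, 0.5, -1.2]
width: 29.4
```

arm_command(rot=[[0,0,-6],[0,0,-6],[0,0,-6],[0,0,-6],[0,0,0]], slide=[[0,-13,0],[0,-13,0],[0,-10,0],[0,-10,0],[0,0,0]], gripper=[15,15,15,15,15])

```text
clock: 8.1
eef_pos: [491.7, 41.9, 112.2]
tool_rot: [3.129, 0.001, -1.546]
force: [-0.0, 0.5, -1.2]
width: 29.4
```

arm_command(rot=[[0,-0.7,-1.4],[0,0,0],[0,0,0],[0,0,0],[0,0,0]], slide=[[10,-8,-20],[0,0,-25],[0,0,-25],[0,0,-25],[0,0,0]], gripper=[15,15,15,15,15])

```text
clock: 8.52
eef_pos: [502.6, 36.8, 13.2]
tool_rot: [-3.14, 0.003, -1.555]
force: [-1.3, 0.1, -0.5]
width: 29.2
```

arm_command(rot=[[0,0,0],[0,0,0],[0,0,0]], slide=[[0,-3,-10],[0,0,-6],[0,0,0]], gripper=[15,15,15])

```text
clock: 8.77
eef_pos: [501.8, 35.8, -3.8]
tool_rot: [3.14, 0.004, -1.548]
force: [-0.8, 0.1, -2.0]
width: 29.6
```

```bash
python3 - <<'E'
from h import *
grab('wrist','wrist7'); grab('scene','scene7')
s=telemetry.read_state(); print(s['clock'],s['eef_pos'],s['tool_rot'],s['force'],s['width'])
E
python3 m.py wrist7 scene7|grep -A1 -E 'red|green'
```

```text
8.8667 [502.47739985  35.68361683  -2.8078729 ] [-3.14142743  0.00420135 -1.54805047] [ 0.94133511  0.38627532 -1.31483043] 29.156284958257498
wrist7 red [314. 275.] 7049 med [507.  35.  66.] min [480.  21.  65.] max [528.  49.  68.]
    rect@z 68 504.2 35.0 size 52 30 ang 1.1
--
scene7 green [497.   8.] 51 med [-144. 1224.   85.] min [-399. 1194. -121.] max [-136. 1506.   92.]
    rect@z 68 -166.8 1242.4 size 27 71 ang 1.9
scene7 green [480.  12.] 63 med [-145. 1131.   86.] min [-340. 1102.  -75.] max [-138. 1294.   94.]
    rect@z 68 -166.5 1150.5 size 28 78 ang 1.6
scene7 green [369. 186.] 118 med [519. 298.  68.] min [502. 274.  60.] max [530. 320.  73.]
    rect@z 68 517.7 297.5 size 30 48 ang 1.1
scene7 green [ 11. 375.] 1134 med [ 641. -962. -191.] min [ 563. -988. -282.] max [ 714. -948. -180.]
    rect@z 68 732.0 -793.0 size 143 62 ang 1.1
```

arm_command(rot=[[0,0,0],[0,0,0],[0,0,0],[0,0,0]], slide=[[0,0,-3.5],[0,0,0],[0,0,-2],[0,0,0]], gripper=[15,15,15,15])

```text
clock: 9.2
eef_pos: [504.8, 36.7, -5.8]
tool_rot: [-3.136, 0.005, -1.546]
force: [0.4, 0.0, -1.7]
width: 29.2
```

arm_command(rot=[[0,0,0],[0,0,0],[0,0,0],[0,0,0]], slide=[[0,0,-3],[0,0,0],[0,0,-2],[0,0,0]], gripper=[15,15,15,15])

```text
clock: 9.53
eef_pos: [505.6, 36.9, -10.4]
tool_rot: [-3.134, 0.005, -1.545]
force: [-0.8, -0.2, -1.2]
width: 29.6
```

arm_command(rot=[[0,0.3,0],[0,0,0],[0,0,0],[0,0,0]], slide=[[0,0,-1.5],[0,0,0],[0,0,-1],[0,0,0]], gripper=[15,15,15,15])

```text
clock: 9.87
eef_pos: [505.9, 36.7, -10.5]
tool_rot: [-3.138, 0.007, -1.546]
force: [-1.7, 0.7, -1.7]
width: 29.5
```

```bash
python3 - <<'E'
from h import *
grab('wrist','wrist8')
s=telemetry.read_state(); print(s['clock'],s['eef_pos'],s['tool_rot'],s['force'],s['width'])
E
python3 m.py wrist8|grep -A1 -E 'red|green'
```

```text
9.9167 [505.94091174  36.71259909 -10.54838168] [-3.13850432  0.00660555 -1.54617438] [-0.8913137  -0.15509212  4.63458663] 28.943849417014487
wrist8 red [314. 275.] 7055 med [510.  36.  60.] min [484.  21.  58.] max [532.  50.  61.]
    rect@z 68 513.3 35.8 size 49 28 ang 1.2
```

arm_command(rot=[[0,0,0],[0,0,0],[0,0,0],[0,0,0]], slide=[[0,0,0],[0,0,0],[0,0,0],[0,0,0]], gripper=[34,45,60,70])

```text
clock: 10.25
eef_pos: [505.9, 36.7, -11.2]
tool_rot: [-3.139, 0.006, -1.546]
force: [0.0, 0.6, 0.7]
width: 67.8
```

arm_command(rot=[[0,0,0],[0,0,0],[0,0,0],[0,0,0],[0,0,0]], slide=[[0,0,20],[0,0,25],[0,0,25],[0,0,30],[0,0,0]], gripper=[80,85,85,85,85])

```text
clock: 10.67
eef_pos: [503.2, 36.0, 90.0]
tool_rot: [3.137, 0.006, -1.547]
force: [1.1, -1.1, -0.4]
width: 85.1
```

```bash
python3 - <<'E'
from h import *
grab('wrist','wrist9'); 
s=telemetry.read_state(); print(s['clock'],s['eef_pos'],s['tool_rot'],s['force'],s['width'])
E
sed -i 's/else 68$/else 60/' m.py
python3 m.py wrist9|grep -A1 -E 'red|blue'
```

```text
10.7167 [501.92246147  36.29257655  88.13243666] [ 3.13464877  0.00557689 -1.54678447] [ 0.61109897  1.06826046 -0.44011721] 84.62254097136466
wrist9 blue [317. 183.] 10855 med [516.  30.   3.] min [446. -24.   2.] max [561.  91.   5.]
    rect@z 4 503.3 33.6 size 116 116 ang 83.3
wrist9 blue [489. 290.] 430 med [ 399. -155.    5.] min [ 388. -173.    3.] max [517. -21. 187.]
    rect@z 4 394.8 -159.6 size 34 22 ang 68.5
wrist9 blue [572. 325.] 757 med [ 351. -270.    5.] min [ 326. -298.    4.] max [518. -37. 207.]
    rect@z 4 358.0 -265.7 size 91 26 ang 49.8
wrist9 blue [479. 378.] 2104 med [ 272. -168.    5.] min [ 236. -213.    4.] max [498. -10. 204.]
    rect@z 4 263.6 -170.8 size 114 59 ang 33.8
wrist9 red [314. 205.] 2449 med [508.  36.  60.] min [481.  22.  58.] max [531.  50.  61.]
    rect@z 60 506.3 35.8 size 52 30 ang 1.4
```

View pics/wrist9.png

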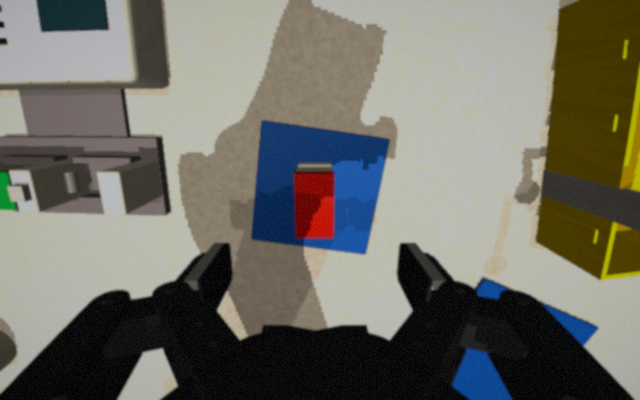

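The red top is at (314,205), upright at z=60, centred at (506,36) and well inside the mat. I turn the tool back to take it across the ends.

arm_command(rot=[[0,0,6.5],[0,0,6.5],[0,0,6.5],[0,0,6.5],[0,0,6.5]], slide=[[1,0,0],[1,0,0],[1,0,0],[0,0,0],[0,0,0]], gripper=[85,85,85,85,85])

```text
clock: 11.13
eef_pos: [502.4, 37.7, 84.7]
tool_rot: [3.131, 0.008, -0.954]
force: [-0.2, 0.1, 0.3]
width: 84.9
```

arm_command(rot=[[0,0,6.5],[0,0,6.5],[0,0,6.5],[0,0,6.5],[0,0,6.5]], slide=[[0,0,0],[0,0,0],[0,0,0],[0,0,0],[0,0,0]], gripper=[85,85,85,85,85])

```text
clock: 11.55
eef_pos: [498.3, 38.6, 78.9]
tool_rot: [3.127, 0.016, -0.357]
force: [-1.6, -0.4, -0.7]
width: 84.9
```

arm_command(rot=[[0,0,6.5],[0,0,6.5],[0,0,6.5],[0,0,3],[0,0,0]], slide=[[0,0,0],[0,0,0],[0,0,0],[0,0,0],[0,0,0]], gripper=[85,85,85,85,85])

```text
clock: 11.97
eef_pos: [493.8, 39.8, 73.3]
tool_rot: [3.13, 0.026, 0.062]
force: [-0.1, 0.6, 0.0]
width: 85.2
```

arm_command(rot=[[0.6,-1.5,-2.2],[0,0,0],[0,0,0]], slide=[[13,-3.5,0],[0,0,-25],[0,0,0]], gripper=[85,85,85])

```text
clock: 12.22
eef_pos: [508.2, 36.0, 46.3]
tool_rot: [-3.141, -0.003, 0.013]
force: [0.2, 0.6, -0.6]
width: 84.7
```

```bash
python3 - <<'E'
from h import *
grab('wrist','wrist10'); 
s=telemetry.read_state(); print(s['clock'],s['eef_pos'],s['tool_rot'],s['force'],s['width'])
E
python3 m.py wrist10|grep -A1 -E 'red'
```

```text
12.2667 [510.17274266  35.77791745  48.26795799] [-3.14120847 -0.00680382  0.0126566 ] [ 0.84119441  0.24684189 -0.10803446] 85.16482745696669
wrist10 red [310. 230.] 3643 med [505.  37.  60.] min [481.  22.  58.] max [530.  51.  61.]
    rect@z 60 505.5 36.4 size 51 30 ang 1.7
```

View pics/wrist10.png

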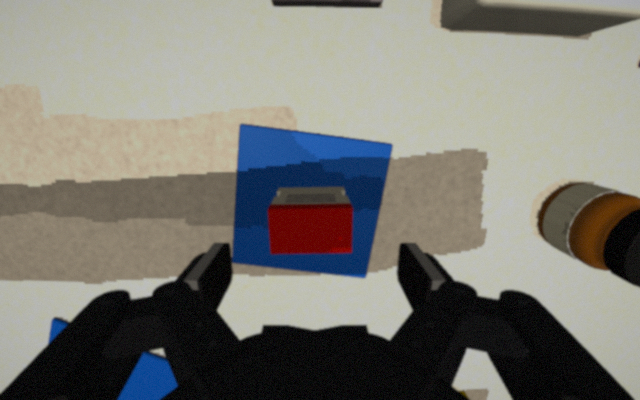

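The red top is at (310,230), slightly left of the jaw centre. I correct by about −4.5 mm in x and go down.

arm_command(rot=[[0,0.4,0.7],[0,0,0],[0,0,0],[0,0,0]], slide=[[-4.5,0.5,-15],[-1,0,-15],[-1,0,-10],[0,0,0]], gripper=[85,85,85,85])

```text
clock: 12.6
eef_pos: [507.5, 35.3, 9.7]
tool_rot: [-3.141, -0.007, 0.017]
force: [-0.5, -0.2, -0.2]
width: 85.0
```

arm_command(rot=[[0,0.3,0.3],[0,0,0],[0,0,0]], slide=[[-3,0.8,-10],[-1,0,-7],[0,0,0]], gripper=[85,85,80])

```text
clock: 12.85
eef_pos: [504.9, 36.1, -7.0]
tool_rot: [-3.141, -0.005, 0.021]
force: [-0.3, -0.2, 0.9]
width: 79.8
```

arm_command(rot=[[0,0,0],[0,0,0],[0,0,0],[0,0,0]], slide=[[0,0,0],[0,0,0],[0,0,0],[0,0,0]], gripper=[62,45,40,40])

```text
clock: 13.18
eef_pos: [505.5, 36.3, -6.1]
tool_rot: [-3.14, -0.006, 0.021]
force: [0.0, 0.0, -0.7]
width: 51.0
```

```bash
python3 - <<'E'
from h import *
grab('wrist','wrist11'); 
s=telemetry.read_state(); print(s['clock'],s['eef_pos'],s['tool_rot'],s['force'],s['width'])
E
python3 m.py wrist11|grep -A1 -E 'red'
```

```text
13.2333 [505.61934892  36.32073607  -6.06950755] [-3.14044148 -0.00591885  0.02114742] [-0.44749311  0.31549074 -0.03128555] 50.990719524670155
wrist11 red [314. 275.] 6873 med [505.  37.  60.] min [480.  22.  59.] max [530.  51.  61.]
    rect@z 60 505.0 36.6 size 52 31 ang 0.9
```

View pics/wrist11.png

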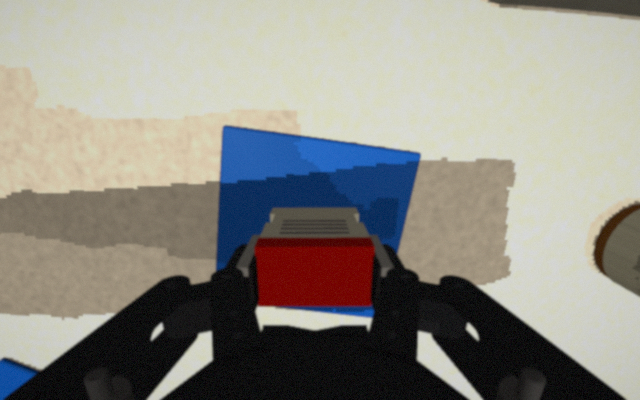

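Regrasped across the ends: width 51, base about 10 mm above the reported TCP. I lift high and carry it over the container for a close look at the tray.

arm_command(rot=[[0,0,0],[0,0,0],[0,0,0],[0,0,0],[0,0,0]], slide=[[0,0,8],[0,0,15],[0,0,30],[0,0,30],[0,0,30]], gripper=[40,40,40,40,40])

```text
clock: 13.65
eef_pos: [499.3, 35.7, 106.8]
tool_rot: [3.141, 0.008, 0.022]
force: [1.2, 0.1, -2.1]
width: 51.4
```

arm_command(rot=[[0,0,0],[0,0,0],[0,0,0],[0,0,0],[0,0,0]], slide=[[0,0,30],[0,0,30],[0,0,30],[0,0,30],[0,0,30]], gripper=[40,40,40,40,40])

```text
clock: 14.07
eef_pos: [495.6, 35.2, 267.3]
tool_rot: [3.142, 0.009, 0.021]
force: [-0.1, -0.3, -1.3]
width: 51.2
```

arm_command(rot=[[0,0,0],[0,0,0],[0,0,0],[0,0,0],[0,0,0]], slide=[[10,-25,10],[10,-30,0],[5,-30,0],[5,-30,0],[5,-30,0]], gripper=[40,40,40,40,40])

```text
clock: 14.48
eef_pos: [533.5, -104.2, 291.1]
tool_rot: [-3.136, -0.011, 0.04]
force: [0.9, 0.2, -1.4]
width: 50.9
```

arm_command(rot=[[0,0,1],[0,0,1],[0,0,1],[0,0,1],[0,0,1]], slide=[[2,-30,0],[2,-30,0],[2,-30,0],[2,-30,0],[2,-30,0]], gripper=[40,40,40,40,40])

```text
clock: 14.9
eef_pos: [540.9, -260.3, 294.1]
tool_rot: [-3.135, -0.012, 0.132]
force: [0.8, -0.8, -1.0]
width: 51.1
```

arm_command(rot=[[0,0,0],[0,0,0],[0,0,0]], slide=[[0,-30,0],[0,-20,0],[0,0,0]], gripper=[40,40,40])

```text
clock: 15.15
eef_pos: [536.7, -321.1, 294.8]
tool_rot: [-3.14, -0.009, 0.123]
force: [-1.1, -0.2, -1.2]
width: 50.9
```

```bash
python3 - <<'E'
from h import *
s=telemetry.read_state()
grab('wrist','wrist12'); 
s=telemetry.read_state(); print(s['clock'],s['eef_pos'],s['tool_rot'],s['force'],s['width'])
E
python3 m.py wrist12|grep -A1 -E 'red'
```

```text
15.2 [ 536.91645313 -318.92261671  294.86627058] [-3.13803434 -0.00946673  0.12439042] [-0.44851086  0.55041093 -1.56256806] 51.07035534953234
wrist12 red [314. 275.] 6690 med [ 536. -320.  361.] min [ 511. -336.  360.] max [ 560. -306.  362.]
    rect@z 60 561.2 -503.1 size 195 109 ang 6.7
```

View pics/wrist12.png

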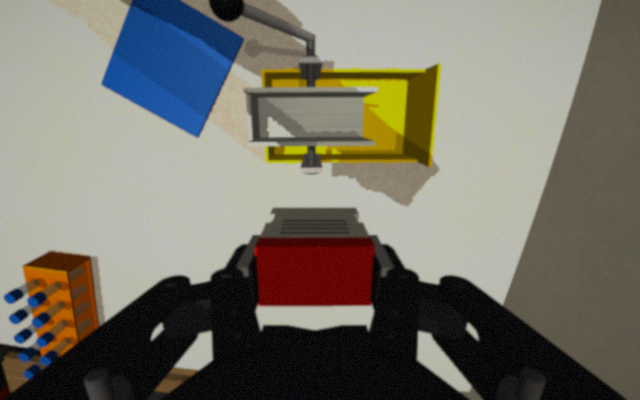

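The tray is clear at columns 246–378, rows 86–147, with the knob at (227,8).

Run:
```python
from h import *
im,d,c=load('wrist12');P=cloud(c,d)
reg=np.zeros(d.shape,bool); reg[40:190,200:450]=1
hsv=cv2.cvtColor(im,cv2.COLOR_RGB2HSV)
grey=(hsv[...,1]<90)
for nm,m in {'floor':reg&grey&(abs(P[...,2]-136)<5),'tops':reg&grey&(P[...,2]>201)&(P[...,2]<212),'back':reg&grey&(abs(P[...,2]-179)<3),
   'yrim':reg&(hsv[...,1]>150)&(abs(P[...,2]-75)<4),'yall':reg&(hsv[...,1]>150)&(P[...,2]>8)&(P[...,2]<120),'rim115':reg&(hsv[...,1]>150)&(abs(P[...,2]-113)<4)}.items():
    p=P[m]; 
    if len(p)<5: print(nm,len(p)); continue
    r=cv2.minAreaRect(p[:,:2].astype(np.float32)); print(nm,len(p),p.mean(0).round(1),np.round(r[0],1),np.round(r[1],1),round(r[2],1))
    if nm=='tops':
        for s in (p[:,1]>p[:,1].mean(),p[:,1]<p[:,1].mean()):
            q=p[s]; f=np.polyfit(q[:,0],q[:,1],1); print('  shield yaw',np.degrees(np.arctan(f[0])).round(2),'y at x=527',np.polyval(f,527).round(1),q[:,0].min().round(),q[:,0].max().round(),len(q))
    np.save('pics/'+nm+'.npy',p)
m=(im.max(2)<60)&(P[...,2]>215)&(P[...,2]<260); m[40:]=0
p=P[m]; print('knob',len(p),p.min(0),p.max(0),p.mean(0))
```

```text
floor 4698 [ 524.2 -249.7  135.2] [ 521.  -250.4] [117.1 120.5] 48.9
tops 1223 [ 525.6 -249.8  205.2] [ 524.9 -252.9] [119.2  51.5] 7.5
  shield yaw 7.31 y at x=527 -228.9 463.0 581.0 688
  shield yaw 7.44 y at x=527 -276.3 469.0 587.0 535
back 302 [ 492.6 -258.5  178.6] [ 521.4 -253. ] [120.8  45. ] 7.6
yrim 1099 [ 582.2 -242.    74.4] [ 568.6 -247.4] [216.8 123.7] 7.2
yall 5200 [ 621.2 -236.4   63.3] [ 570.  -246.8] [221.4 125.8] 6.4
rim115 433 [ 676.  -231.8  113.3] [ 676.6 -233.3] [  4.9 122.5] 7.3
knob 604 [ 441.97568255 -189.44825103  215.09951597] [ 466.23436524 -174.62978184  244.97368352] [ 455.88214868 -182.90253222  238.04724559]
```

Run:
```python
from h import *
im,d,c=load('wrist12')
hsv=cv2.cvtColor(im,cv2.COLOR_RGB2HSV); H,S,V=[hsv[...,i].astype(int) for i in range(3)]
m=(((H<8)|(H>172))&(S>150)&(V>60)).astype(np.uint8); m[:200]=0;m[340:]=0
cnt=max(cv2.findContours(m,0,2)[0],key=len)
w=onplane(c,cnt[:,0].astype(float),361)[:,:2].astype(np.float32); print(cv2.minAreaRect(w))
```

```text
((535.749267578125, -319.27557373046875), (52.82118606567383, 33.39555740356445), 6.786137104034424)
```

arm_command(rot=[[0,0.4,0.3],[0,0,0],[0,0,0],[0,0,0],[0,0,0]], slide=[[-4,22,0],[-2,22,0],[0,22,-10],[0,0,-20],[0,0,0]], gripper=[40,40,40,40,40])

```text
clock: 15.62
eef_pos: [528.8, -244.6, 265.7]
tool_rot: [-3.133, -0.003, 0.131]
force: [0.6, 0.1, -1.7]
width: 51.4
```

arm_command(rot=[[-0.4,0,0],[0,0,0],[0,0,0],[0,0,0]], slide=[[0,-8,-15],[0,0,-20],[0,0,-8],[0,0,0]], gripper=[40,40,40,40])

```text
clock: 15.95
eef_pos: [530.4, -247.0, 225.5]
tool_rot: [-3.138, -0.006, 0.139]
force: [0.4, -0.1, -0.8]
width: 50.9
```

arm_command(rot=[[0,0.3,-0.5],[0,0,0],[0,0,0],[0,0,0]], slide=[[-1,-6,0],[0,0,0],[0,0,-7],[0,0,0]], gripper=[40,40,40,40])

```text
clock: 16.28
eef_pos: [531.0, -254.0, 221.7]
tool_rot: [-3.139, -0.004, 0.129]
force: [-0.5, 0.2, -1.1]
width: 50.9
```

Run:
```python
from h import *
grab('wrist','wrist13'); grab('scene','scene13')
s=telemetry.read_state(); print(s['clock'],s['eef_pos'],s['tool_rot'],s['force'],s['width'])
im=cv2.imread('pics/scene13.png')[140:310,130:310]; cv2.imwrite('pics/scene13z.png',cv2.resize(im,None,fx=3.5,fy=3.5))
```

```text
16.3833 [ 531.68974805 -254.01614762  222.59249547] [-3.14003456 -0.0058706   0.12935569] [ 0.16401037 -0.03109663 -0.49867719] 50.94584630507981
```

View pics/wrist13.png

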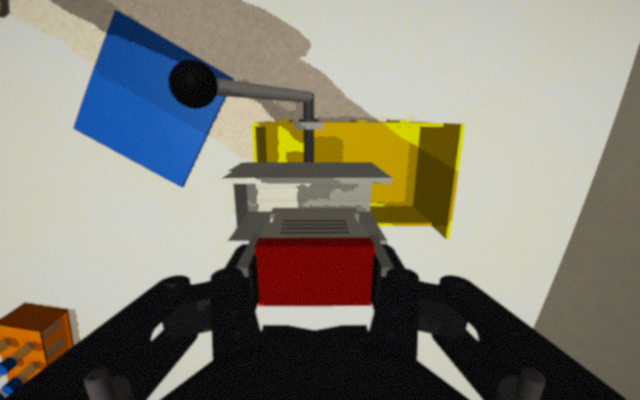

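View pics/scene13z.png

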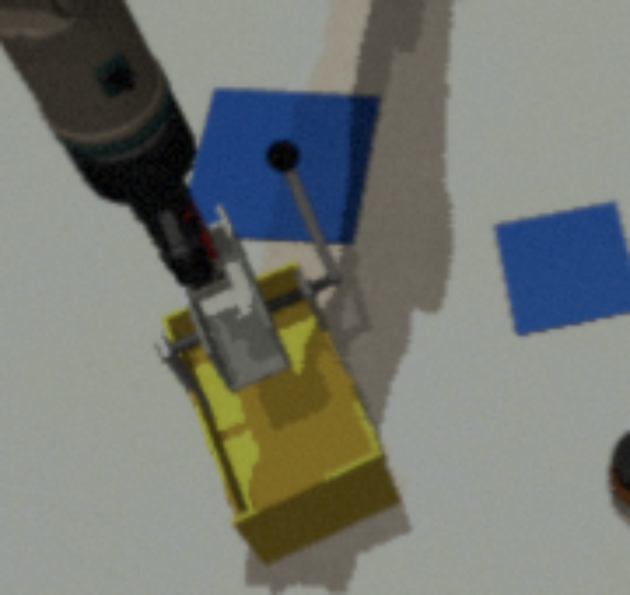

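Run:
```python
from h import *
im,d,c=load('wrist13');P=cloud(c,d)
m=(im.max(2)<60)&(P[...,2]>205)&(P[...,2]<260); m[130:]=0; m[:,:150]=0;m[:,240:]=0
n,l,st,ce=cv2.connectedComponentsWithStats(m.astype(np.uint8)); i=1+st[1:,4].argmax()
print(st[i],ce[i],P[l==i].min(0),P[l==i].max(0)); print(onplane(c,[ [st[i,0]+st[i,3]/2*1.0, st[i,1]+st[i,3]/2]],232))
```

```text
[ 169   60   58   48 1791] [193.23506421  83.43886097] [ 442.11879644 -188.73684537  214.9308796 ] [ 465.87757141 -163.94530387  246.14612841]
[[ 452.19582706 -176.3102212   232.        ]]
```

arm_command(rot=[[0,0.2,0],[0,0,0],[0,0,0],[0,0,0]], slide=[[-1.5,1.8,-6],[0,0,-8],[0,-0.5,-8],[0,0,0]], gripper=[40,40,40,40])

```text
clock: 16.72
eef_pos: [530.4, -252.5, 199.4]
tool_rot: [-3.14, -0.004, 0.129]
force: [-0.9, 0.9, -1.3]
width: 50.9
```

arm_command(rot=[[0,0.2,0],[0,0,0],[0,0,0],[0,0,0]], slide=[[-1,0.5,-8],[-0.5,0,-8],[0,0,-8],[0,0,0]], gripper=[40,40,40,40])

```text
clock: 17.05
eef_pos: [528.1, -251.6, 171.8]
tool_rot: [-3.139, 0.002, 0.13]
force: [-0.5, 0.7, -0.4]
width: 50.9
```

arm_command(rot=[[0,0,0],[0,0,0],[0,0,0],[0,0,0]], slide=[[0,-0.8,-8],[0,0,-8],[0,0,-8],[0,0,0]], gripper=[40,40,40,40])

```text
clock: 17.38
eef_pos: [528.0, -252.5, 144.8]
tool_rot: [-3.138, 0.002, 0.13]
force: [0.1, 0.1, -1.3]
width: 50.9
```

Run:
```python
from h import *
grab('wrist','wrist14')
s=telemetry.read_state(); print(s['clock'],s['eef_pos'],s['tool_rot'],s['force'],s['width'])
im,d,c=load('wrist14');P=cloud(c,d); hsv=cv2.cvtColor(im,cv2.COLOR_RGB2HSV)
m=((hsv[...,0]<8)|(hsv[...,0]>172))&(hsv[...,1]>150)&(hsv[...,2]>60); m[:200]=0;m[340:]=0
print(np.nanmedian(P[m],0))
```

```text
17.4333 [ 528.34687868 -252.63540843  145.48724438] [-3.13881628e+00  1.61213697e-03  1.29560880e-01] [-0.73834774  0.45973011 -1.47565439] 51.372451107790724
[ 527.68613993 -249.91540106  210.77919509]
```

View pics/wrist14.png

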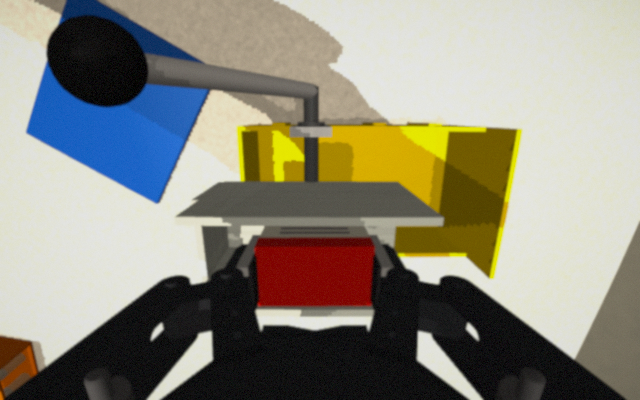

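It is between the shields, with the base about 19 mm above the floor. I lower it in small steps.

arm_command(rot=[[0,0,0],[0,0,0],[0,0,0],[0,0,0]], slide=[[0,0,-6],[0,0,-4],[0,0,-2],[0,0,0]], gripper=[40,40,40,40])

```text
clock: 17.77
eef_pos: [529.1, -253.0, 132.9]
tool_rot: [-3.14, 0.0, 0.13]
force: [0.4, -0.2, -1.2]
width: 51.4
```

arm_command(rot=[[0,0,0],[0,0,0],[0,0,0]], slide=[[0,0,-2],[0,0,-1],[0,0,0]], gripper=[40,40,40])

```text
clock: 18.02
eef_pos: [529.5, -253.1, 129.9]
tool_rot: [-3.14, -0.001, 0.13]
force: [-0.8, -0.0, -0.9]
width: 51.0
```

arm_command(rot=[[0,0,0],[0,0,0],[0,0,0],[0,0,0]], slide=[[0,0,-1.5],[0,0,0],[0,0,-1.5],[0,0,0]], gripper=[40,40,40,40])

```text
clock: 18.35
eef_pos: [529.8, -253.3, 127.1]
tool_rot: [-3.141, -0.002, 0.129]
force: [-0.8, -0.7, -2.0]
width: 51.3
```

```bash
cat > top.py <<'E'
from h import *
import sys
t=sys.argv[1]; grab('wrist',t)
s=telemetry.read_state(); print(s['clock'],s['eef_pos'],s['tool_rot'],s['force'],s['width'])
im,d,c=load(t);P=cloud(c,d); hsv=cv2.cvtColor(im,cv2.COLOR_RGB2HSV)
m=((hsv[...,0]<8)|(hsv[...,0]>172))&(hsv[...,1]>150)&(hsv[...,2]>60); m[:150]=0;m[340:]=0
print('top',np.nanmedian(P[m],0), np.nanpercentile(P[m],[3,97],axis=0).round(1).tolist())
E
python3 top.py wrist15
```

```text
18.4 [ 529.95659213 -253.3408035   127.30868677] [-3.14083948e+00 -1.80212456e-03  1.29507796e-01] [-0.3778055   0.5683106  -2.25916516] 51.31824205504162
top [ 529.39625358 -251.54611075  193.17591525] [[505.1, -268.2, 190.1], [553.8, -237.2, 194.3]]
```

arm_command(rot=[[0,0,0],[0,0,0],[0,0,0],[0,0,0]], slide=[[0,0,-1.2],[0,0,0],[0,0,-1],[0,0,0]], gripper=[40,40,40,40])

```text
clock: 18.73
eef_pos: [530.4, -253.6, 125.7]
tool_rot: [-3.141, -0.003, 0.129]
force: [0.2, -0.3, -1.7]
width: 50.9
```

```bash
python3 top.py wrist16
```

```text
18.7833 [ 530.43490877 -253.6041858   125.58299802] [-3.14152757e+00 -2.85892657e-03  1.29452544e-01] [ 0.61920079 -0.50958387 -1.53421374] 51.10278902085121
top [ 529.89087255 -252.06764568  191.67435673] [[505.6, -268.5, 189.4], [554.3, -237.7, 192.8]]
```

arm_command(rot=[[0,0,0],[0,0,0],[0,0,0]], slide=[[0,0,-1],[0,0,0],[0,0,0]], gripper=[40,40,40])

```text
clock: 19.03
eef_pos: [530.6, -253.8, 125.9]
tool_rot: [3.141, -0.004, 0.129]
force: [0.4, -0.8, -1.9]
width: 51.1
```

```bash
python3 top.py wrist17
```

```text
19.0833 [ 530.58038799 -253.67908499  125.74607108] [ 3.14131339 -0.00349867  0.12941774] [ 0.03455393  0.32392707 -1.28845259] 51.38041768375717
top [ 529.97226675 -251.98538117  191.85727987] [[505.7, -268.6, 188.8], [554.4, -237.6, 193.0]]
```

arm_command(rot=[[0,0,0],[0,0,0]], slide=[[0,0,-2],[0,0,0]], gripper=[40,40])

```text
clock: 19.25
eef_pos: [530.9, -253.9, 126.0]
tool_rot: [3.141, -0.004, 0.129]
force: [-0.3, -0.0, -2.1]
width: 51.2
```

```bash
python3 top.py wrist18; python3 -c "
from h import *
grab('side','side18')
im=cv2.imread('pics/side18.png')[180:330,310:470]; cv2.imwrite('pics/side18z.png',cv2.resize(im,None,fx=4,fy=4))
s=telemetry.read_state();print(s['force'],s['eef_pos'],s['qpos'])"
```

```text
19.3 [ 531.03502824 -254.00756358  125.90314734] [ 3.14050624 -0.00470587  0.12927767] [-0.42276247  0.76622305 -0.88577456] 50.85330173391301
top [ 530.25734981 -252.17700028  192.0231549 ] [[505.9, -268.9, 189.0], [554.6, -237.8, 193.1]]
[ 0.59747429 -1.37953933  5.05548693] [ 530.94322791 -253.98145081  125.49141666] [ 0.39340001  0.62171752  0.00942804  1.76946168 -0.01015392  0.74618314
  0.53779708]
```

View pics/side18z.png

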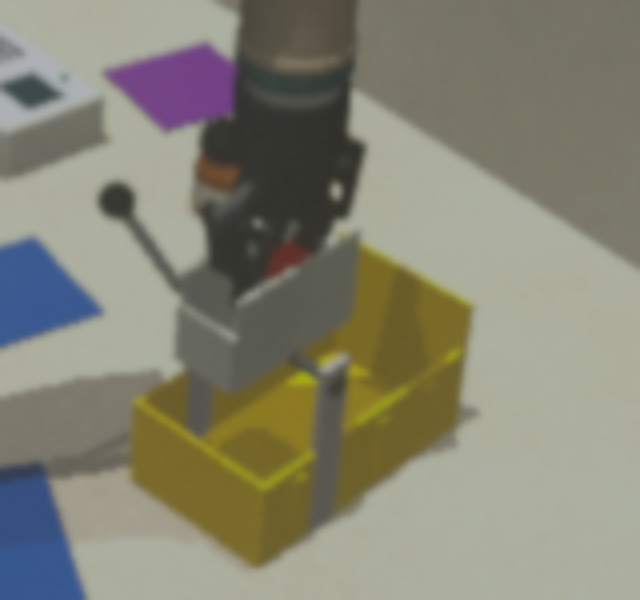

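View pics/wrist18.png

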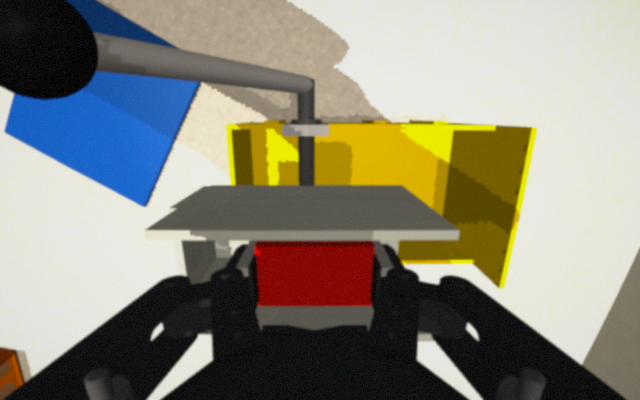

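Contact is confirmed: z force +5 N, no further descent, tray level. I let go.

arm_command(rot=[[0,0,0],[0,0,0],[0,0,0],[0,0,0],[0,0,0]], slide=[[0,0,0],[0,0,0],[0,0,0],[0,0,0],[0,0,0]], gripper=[54,58,62,64,64])

```text
clock: 19.77
eef_pos: [530.9, -253.9, 124.4]
tool_rot: [3.141, -0.004, 0.129]
force: [-0.2, 0.5, 0.6]
width: 64.2
```

arm_command(rot=[[0,0,0],[0,0,0],[0,0,0],[0,0,0],[0,0,0]], slide=[[0,0,10],[0,0,10],[0,0,20],[0,0,20],[0,0,20]], gripper=[64,64,64,64,64])

```text
clock: 20.18
eef_pos: [527.5, -252.4, 205.7]
tool_rot: [-3.137, 0.004, 0.129]
force: [-0.0, -0.2, -0.1]
width: 64.3
```

```bash
python3 top.py wrist19
```

```text
20.2333 [ 530.27367688 -253.67949689  210.31343969] [-3.14152947e+00 -2.76232557e-03  1.29303251e-01] [ 1.4684149  -0.233903    3.26655344] 63.74092610292677
top [ 530.62493339 -253.15716108  191.53515706] [[506.3, -269.1, 187.7], [554.8, -238.2, 192.7]]
```

View pics/wrist19.png

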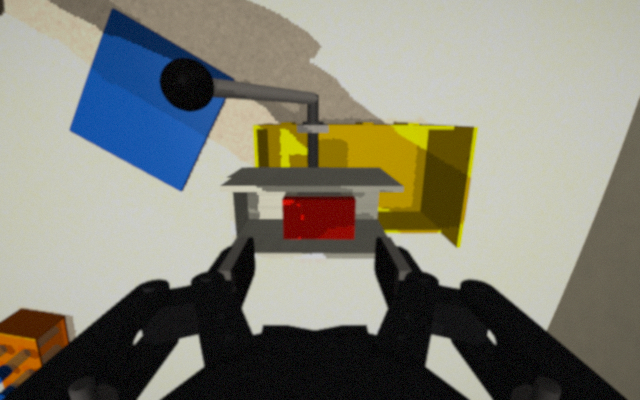

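The red top stands at (320,217), z≈191.5, upright between the shields and released. Next is the lever: I close the fingers and go behind the knob, which is at about (453,−176.5,232).

arm_command(rot=[[0,0,0],[0,0,0],[0,0,0],[0,0,0],[0,0,0]], slide=[[0,0,25],[0,0,25],[0,0,25],[-20,10,0],[-25,14,0]], gripper=[64,64,20,0,0])

```text
clock: 20.65
eef_pos: [489.7, -232.1, 295.9]
tool_rot: [3.134, -0.015, 0.129]
force: [-0.9, -0.3, -0.7]
width: 28.1
```

arm_command(rot=[[0,0,0],[0,0,0],[0,0,0],[0,0,0],[0,0,0]], slide=[[-25,15,0],[-25,15,0],[-25,15,0],[-5,0,0],[0,0,0]], gripper=[0,0,0,0,0])

```text
clock: 21.07
eef_pos: [403.3, -183.8, 302.2]
tool_rot: [3.13, -0.022, 0.129]
force: [0.6, -0.2, 0.5]
width: 0.0
```

arm_command(rot=[[0.6,1.2,0],[0,0,0],[0,0,0],[0,0,0],[0,0,0]], slide=[[0,0,-25],[0,0,-30],[0,0,-25],[0,0,-20],[0,0,0]], gripper=[0,0,0,0,0])

```text
clock: 21.48
eef_pos: [410.8, -187.3, 204.8]
tool_rot: [3.135, -0.018, 0.128]
force: [-0.5, -0.4, -0.2]
width: -0.1
```

Run:
```python
from h import *
grab('wrist','wrist20')
s=telemetry.read_state(); print(s['clock'],s['eef_pos'],s['tool_rot'],s['force'],s['width'])
im,d,c=load('wrist20');P=cloud(c,d)
m=(im.max(2)<70)&(P[...,2]>170)&(P[...,2]<300)
for h in range(190,300,8):
    q=P[m&(P[...,2]>=h)&(P[...,2]<h+8)]
    if len(q)>5: print(h,len(q),q.min(0).round(),q.max(0).round())
```

```text
21.5333 [ 411.93475877 -187.80123142  206.34008467] [ 3.13394205 -0.02014578  0.12783148] [-0.04896238  0.04168866  0.388611  ] 0.10015321107425824
190 62 [ 469. -278.  190.] [ 585. -168.  198.]
198 37 [ 466. -231.  198.] [ 548. -169.  206.]
206 15 [ 464. -230.  206.] [ 502. -170.  213.]
222 12 [ 440. -176.  229.] [ 448. -165.  230.]
230 415 [ 439. -188.  230.] [ 463. -164.  238.]
238 1117 [ 405. -187.  238.] [ 462. -165.  246.]
246 257 [ 396. -183.  246.] [ 453. -173.  254.]
254 389 [ 396. -183.  254.] [ 422. -176.  262.]
262 456 [ 396. -183.  262.] [ 422. -175.  270.]
270 560 [ 396. -199.  270.] [ 422. -176.  278.]
278 623 [ 382. -198.  278.] [ 435. -173.  286.]
286 2386 [ 372. -201.  286.] [ 446. -170.  294.]
294 3554 [ 367. -201.  294.] [ 448. -170.  300.]
```

View pics/wrist20.png

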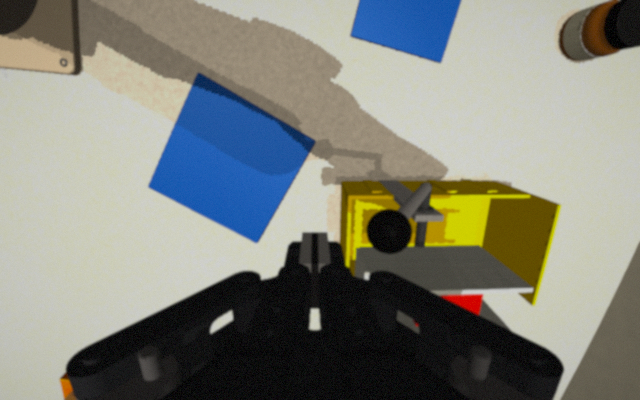

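The closed fingers are at (315,245) with their tip at z≈242; the knob is at (389,231), clear ahead in x. I lower and shift slightly, then push.

arm_command(rot=[[0.4,1,0],[0,0,0],[0,0,0]], slide=[[-6,6,-14],[-1,0,-14],[0,0,0]], gripper=[0,0,0])

```text
clock: 21.78
eef_pos: [408.8, -183.1, 180.1]
tool_rot: [3.14, -0.009, 0.127]
force: [-0.1, -0.3, 0.1]
width: 0.0
```

arm_command(rot=[[0,0,0],[0,0,0],[0,0,0],[0,0,0],[0,0,0]], slide=[[9,1.2,0],[9,1.2,0],[10,1.3,0],[12,1.6,0],[12,1.6,0]], gripper=[0,0,0,0,0])

```text
clock: 22.2
eef_pos: [456.2, -177.9, 183.7]
tool_rot: [3.141, 0.005, 0.123]
force: [-5.0, 0.4, 4.8]
width: 0.1
```

Run:
```python
from h import *
grab('wrist','wrist21')
s=telemetry.read_state(); print(s['clock'],s['eef_pos'],s['tool_rot'],s['force'],s['torque'])
```

```text
22.25 [ 459.9890525  -177.48418029  184.04527926] [3.14028529e+00 8.71582559e-04 1.24113769e-01] [-0.24242345 -1.24360269  2.82647823] [-0.17137806  0.40443253 -0.0174777 ]
```

View pics/wrist21.png

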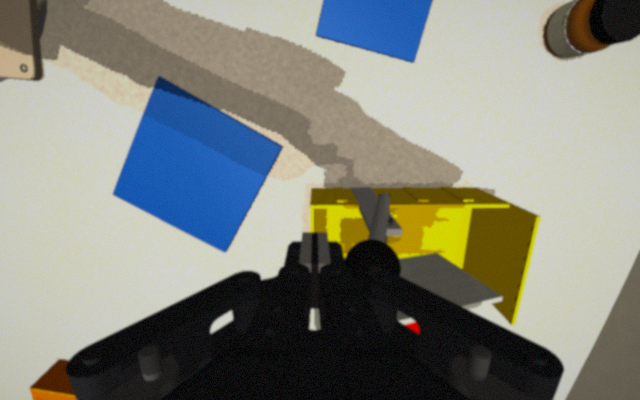

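The fingers press on the knob at (372,262) and the tray is starting to tip. I continue.

arm_command(rot=[[0,0,0],[0,0,0],[0,0,0],[0,0,0],[0,0,0]], slide=[[12,3,-1],[12,1.6,-1],[12,1.6,0],[12,1.6,0],[12,1.6,0]], gripper=[0,0,0,0,0])

```text
clock: 22.67
eef_pos: [518.1, -169.2, 186.0]
tool_rot: [3.139, 0.011, 0.122]
force: [-4.3, -1.2, -3.7]
width: 0.2
```

arm_command(rot=[[0,0,0],[0,0,0],[0,0,0]], slide=[[10,1.3,-3],[10,1.3,-2],[5,0.6,-2]], gripper=[0,0,0])

```text
clock: 22.92
eef_pos: [544.1, -165.6, 179.1]
tool_rot: [3.139, 0.015, 0.122]
force: [-2.7, -0.5, 2.0]
width: 0.1
```

Run:
```python
from h import *
grab('wrist','wrist22');grab('side','side22')
s=telemetry.read_state(); print(s['clock'],s['eef_pos'],s['tool_rot'],s['force'],s['torque'])
im=cv2.imread('pics/side22.png')[180:330,310:470]; cv2.imwrite('pics/side22z.png',cv2.resize(im,None,fx=4,fy=4))
im,d,c=load('wrist22');P=cloud(c,d)
```

```text
23.0167 [ 544.34510639 -165.58931519  179.06408322] [3.13929804 0.01393618 0.12261246] [-3.07656558 -0.42868014 -0.49680497] [-0.05806639  0.48960294 -0.01213142]
```

View pics/wrist22.png

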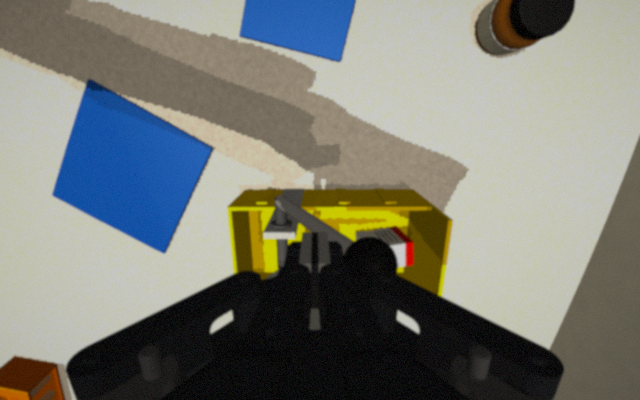

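View pics/side22z.png

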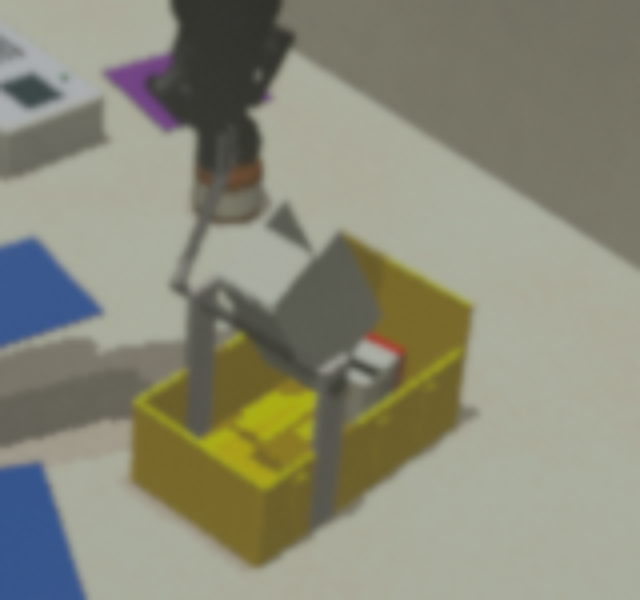

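The cartridge has slid out and lies in the container, with its red top at (408,245) in the wrist view. I hold briefly, then ease the lever back.

arm_command(rot=[[0,0,0],[0,0,0],[0,0,0],[0,0,0],[0,0,0]], slide=[[3,0,0],[0,0,0],[0,0,0],[0,0,0],[0,0,0]], gripper=[0,0,0,0,0])

```text
clock: 23.43
eef_pos: [545.1, -165.4, 179.1]
tool_rot: [3.141, 0.017, 0.122]
force: [-3.7, -0.5, -1.6]
width: 0.3
```

arm_command(rot=[[0,0,0],[0,0,0],[0,0,0],[0,0,0],[0,0,0]], slide=[[0,0,0],[-10,-1.3,0],[-12,-1.6,0],[-12,-1.6,0],[-12,-1.6,0]], gripper=[0,0,0,0,0])

```text
clock: 23.85
eef_pos: [506.5, -170.7, 182.0]
tool_rot: [3.137, 0.001, 0.124]
force: [-0.5, 2.2, 4.5]
width: 0.2
```

arm_command(rot=[[0,0,0],[0,0,0],[0,0,0],[0,0,0],[0,0,0]], slide=[[-14,-1.8,0],[-14,-1.8,0],[-14,-1.8,0],[-14,-1.8,0],[-12,-1.6,0]], gripper=[0,0,0,0,0])

```text
clock: 24.27
eef_pos: [444.8, -179.9, 186.4]
tool_rot: [3.132, -0.019, 0.127]
force: [-1.4, 0.0, -0.7]
width: 0.0
```

arm_command(rot=[[0,0,0],[0,0,0],[0,0,0],[0,0,0],[0,0,0]], slide=[[-10,-1,0],[-10,-1,0],[-8,-1,0],[-5,0,0],[0,0,0]], gripper=[0,0,0,0,0])

```text
clock: 24.68
eef_pos: [412.3, -184.1, 188.8]
tool_rot: [3.128, -0.029, 0.126]
force: [0.5, -0.8, -0.5]
width: -0.2
```

arm_command(rot=[[0,0,0],[0,0,0],[0,0,0],[0,0,0],[0,0,0]], slide=[[0,0,25],[0,0,30],[0,0,30],[0,0,30],[0,0,0]], gripper=[0,0,0,0,0])

```text
clock: 25.1
eef_pos: [414.2, -183.1, 308.2]
tool_rot: [3.129, -0.03, 0.127]
force: [0.5, 0.1, 0.0]
width: -0.2
```

```bash
python3 - <<'E'
from h import *
grab('wrist','wrist23');grab('side','side23');grab('scene','scene23')
s=telemetry.read_state(); print(s['clock'],s['eef_pos'],s['force'],np.abs(s['qd']).max())
im=cv2.imread('pics/side23.png')[180:330,310:470]; cv2.imwrite('pics/side23z.png',cv2.resize(im,None,fx=4,fy=4))
im,d,c=load('wrist23');P=cloud(c,d)
m=(im.max(2)<60)&(abs(P[...,2]-235)<15)&(P[...,0]>435)&(P[...,1]>-195); q=P[m]; print('knob',len(q),q.min(0) if len(q) else '',q.max(0) if len(q) else '')
E
python3 m.py scene23 wrist23 side23| grep -A1 -E 'red|green'
```

```text
25.25 [ 410.36271106 -181.68475407  302.78606356] [ 0.75578323 -0.85470748 -0.11897347] 0.03176470803325927
knob 540 [ 439.84492705 -186.67432655  229.11486945] [ 462.60587872 -163.78394703  245.84877109]
scene23 green [498.   8.] 49 med [-144. 1229.   85.] min [-403. 1194. -124.] max [-138. 1520.   93.]
    rect@z 60 -176.2 1254.5 size 27 76 ang 1.9
scene23 green [480.  12.] 66 med [-143. 1131.   87.] min [-398. 1101. -118.] max [-135. 1355.   94.]
    rect@z 60 -175.8 1161.8 size 29 83 ang 1.8
scene23 green [369. 186.] 117 med [518. 298.  68.] min [503. 274.  60.] max [530. 320.  73.]
    rect@z 60 513.4 300.5 size 31 48 ang 1.1
scene23 green [ 11. 375.] 1137 med [ 641. -962. -191.] min [ 562. -988. -283.] max [ 713. -949. -180.]
    rect@z 60 729.7 -798.0 size 145 63 ang 1.1
--
wrist23 red [452. 213.] 80 med [ 658. -239.   56.] min [ 653. -253.   51.] max [ 665. -225.   57.]
    rect@z 60 655.9 -237.1 size 8 32 ang 18.4
```

View pics/side23z.png

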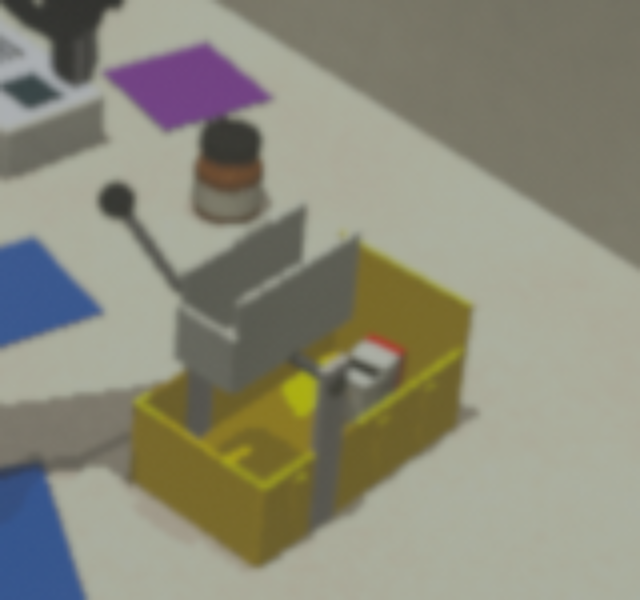

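View pics/scene23.png

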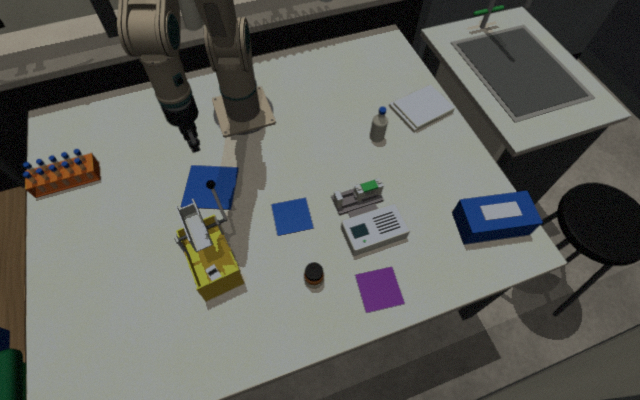

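The lever and tray are back level, with the knob at (211,185) as at the start. The cartridge lies in the container, and the fresh cartridge (369,186), bottle (379,125) and jar (314,273) are unmoved. The robot touches nothing.

```bash
python3 -c "
from h import *
print(ctrl.finish_job()); print(telemetry.read_state()['clock'])"
```

```text
the job is handed in; nothing more can be done
None
the job is handed in; nothing more can be done
```

I carried out every step and handed the job in at about 25 s. `finish_job()` gives no verdict, so the result below rests on my own checks.

**What I did:**
- I pulled the used cartridge out of the dock by its broad faces.
- I stood it on the small blue mat and let go.
- I took it again across its ends (51 mm opening) and lowered it between the tray's shields until it touched the floor (about 5 N), then released it.
- I pushed the lever knob over until the cartridge slid out, held it for about half a second (not the suggested second), and eased the lever back.

**Last checks:**
- **Cartridge:** it lies in the yellow container, with its highest red point about 57 mm above the bench.
- **Lever:** the knob is back within about 2 mm of its rest position and the tray is level.
- **Other objects:** the fresh cartridge's measured position is unchanged. The wash bottle and jar are at the same pixels as at the start.
- **Arm:** it stands clear at z≈303 mm (reported TCP) with no force beyond sensor noise.

**What disagreed or failed:**
- **Fingertip position:** the real fingertips measured about 36–38 mm behind the reported TCP, so the text's tool length did not match what I saw. My first grasp closed in the air above the cartridge without touching anything. I corrected for the offset from then on.
- **Small position errors:** the scene camera and the wrist camera differed by about 3 mm in x. The arm also drifted several mm when moving vertically, which I corrected from the readings as I went.

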